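# Pack the jar and the flat tin into the slanted table caddy

## Robot

A 7-joint arm with a two-finger parallel gripper is mounted at the origin on the work surface. World frame = base frame: x ahead of the robot, y to its left, z up, the work surface at z = 0. Lengths are in m, angles in rad, forces in N, time in s.
With the tool pointing down it reaches from about 0.4 to 0.875 m from the base axis. Payload 4.4 kg.
Tool frame: the origin (TCP) lies at the very end of the fingers, on their centre line; the grasp point (between the pads) lies 19 mm behind it (ctrl.tcp_to_grasp is the distance from the TCP to the grasp point, in m); z points along the fingers, y is the line along which they close (so a half turn about z gives the same grasp; the last joint's range is limited). The gripper opens to 85 mm and grips with 20 to 120 N. Pads are 22 mm wide; open, the fingers measure 114 mm over their backs; the gripper's body (76 mm by 85 mm) begins 54 mm behind the grasp point. The pads swing forward as they close: fully open they stand 13 mm farther back than shut.
Start: joints at [-1.178, 0.628, 0.038, 1.517, -0.027, 0.996, -0.02], TCP at [0.288, 0.583, 0.2] pointing down, gripper open.
Joint ranges: [-3.06, 3.06], [-0.37, 2.12], [-1.25, 1.32], [0.18, 2.47], [-1.1, 4.24], [0.23, 1.98], [-2.94, 2.94]. Speed limits (rad/s): [2.57, 2.57, 3.14, 3.14, 3.14, 3.14, 3.14].

## Interface

Orientations are given as a unit quaternion [x, y, z, w].
In Python, from workcell import monitor, imaging, ticket, ctrl gives the robot as it stands. The module is installed in compiled form; this text tells all that it offers.
- The arm moves only by the shell command python3 -m crank 'ROWS'. ROWS is JSON, a list of rows, each a list of 3 entries, a list of its own where there are three numbers: the shift along the tool's x, y, z in cm, then the turn, a rotation vector about the tool's x, y, z in rad, then the closure in counts, from 0 (fully open) to 255 (shut). A call has 1 to 5 rows; each row shifts and turns the commanded pose from where the row before left it, along the tool's axes as they then stand; what a row does not reach is not made up. A row lasts 1/8 s, in which the tool goes at most 62.5 mm and 10.7 degrees, less where a joint would pass 70% of its speed; a pose out of reach is approached as far as the arm can. A call is refused whole if a number of a shift passes 6.25 or a number of a turn 0.188, either way. A call with a gripper value outside its range is refused whole. The fingers move at their own pace and stop on an object; the grip force is fixed at half the most. Time passes only in rows, so rows that do not move let the fingers close. It gives the time, the measured TCP pose, the force, the opening and the grip force at its end, in the units of the state.
- monitor.state(): the state, without advancing time (a new reading comes with each control period).
- imaging.snapshot(name): name is "side" or "top" or "wrist"; returns the picture (480x640x3 uint8, red, green, blue); there is no depth.
- imaging.camera_model(name): a dict with "fov_y" (degrees; the focal length in pixels is half the picture's height over the tangent of half this angle, whatever the lens; pixels are square), "cx", "cy" (the principal point, pixels), "R" (3x3) and "t" (3): a world point X has camera coordinates R X + t; the wrist camera has in their place "hand_eye" (4x4, takes a point from camera to tool coordinates, whose origin is the TCP and whose axes are the flange's). Camera axes: x right, y down, z forward; pixel columns grow to the right and rows downward; lengths in m; the calibration is good to about 2 mm. The wrist camera is an equidistant fisheye: a pixel r from the principal point sees the ray r / f radians off the axis. A picture is of the moment at which its call begins: read the wrist's pose just before it. camera_model takes no time and is no camera call.
- ticket.job_done(): hands the job in; it is judged then, once.
The state is a dict: "time_s": time; "qpos": joint angles; "qvel": joint speeds; "joint_efforts": joint torques, N m; "tool_pos": TCP position; "orientation": TCP orientation; "contact_force": force on the tool from outside, world axes, zero at the start; "moment": the same for the moment, N m; "width": finger opening in m; "gripper_force": force on a finger pad.
Only numpy, scipy, OpenCV 4.12 (cv2) and the standard library are available. Lean on these libraries where they do the work, as an engineer would, in place of code of your own. Each camera call takes 0.05 s, during which the arm holds its last target. There are 200 camera calls.

## Task

Finish packing the slanted grey caddy for the dining table: put the flat green tea tin into its narrow end slot, and the red-lidded jar into the gap between the two low pots, each right way up, pushed fully home on the caddy's floor and standing square with the sloping caddy. Do not tip the tin or the jar over on the way, keep both pots seated in their places, and leave the sauce bottle, the mug and the two loose bowls standing where they are.

Things in the scene. Friction and masses are not known exactly. Their poses are not given: they have to be found in the camera images.
- caddy: Grey open box fixed on a wooden stand, tilted 0.5 rad towards the robot. Origin: centre of its underside, 30 mm above the table; z out of the mouth, x up the slope away from the robot, y along it. Outside 70 x 204 x 50 mm; walls, floor, divider 5 mm; inside 60 x 194, 45 deep. Rim-high divider at y 63 to 68 mm: narrow slot on its +y side, bay with two pots and the gap between them on its -y side.
- slot_floor (a point): Centre of the floor of the narrow slot (caddy x 0, y 82.5, z 5 mm); axes as the caddy's. The slot is 60 mm (x) x 29 mm (y), 45 mm deep.
- gap_floor (a point): Point of the caddy's floor in the middle of the gap between the pots (caddy x 0, y -17, z 5 mm); axes as the caddy's. The gap is 60 mm (x, between the walls) and about 59 mm (y, between the pots).
- tin: Flat green tea tin with a bare metal top and a paper label, 54 (x) x 24 (y) x 100 (z) mm, 4 mm rounded edges, about 150 g, standing upright on the table. Origin: centre of its underside.
- jar: Round amber jar with a red lid and a paper label, diameter 54 mm all the way up, 95 mm high (the lid is the top 31 mm), foot edge chamfered 5 mm, about 250 g, standing upright on the table. Origin: centre of its underside, z up its axis.
- square_pot: Low loose white square pot with a wooden lid, 50 x 50 x 42 mm, standing in the caddy's bay beside the divider (caddy y about 37 mm). Origin: centre of its underside. To stay there.
- round_pot: Low loose terracotta pot with a brass lid, diameter 50, height 42 mm, standing in the caddy's bay at its -y end (caddy y about -72 mm). Origin: centre of its underside. To stay there.
- sauce_bottle: Dark sauce bottle with a black cap, diameter 46, height 115 mm, standing among the tin and the jar. Origin: centre of its underside. Not to be moved.
- yellow_bowl: Loose yellow bowl, rim diameter 90, height 45 mm, on the table towards the back. Origin: centre of its underside. Not to be moved.
- blue_bowl: Loose blue bowl, rim diameter 90, height 45 mm, on the table towards the back. Origin: centre of its underside. Not to be moved.
- mug: White mug, diameter 76, height 85 mm, handle on its +y side, on the left of the table. Origin: centre of its underside. Not to be moved.
Not all that is in view belongs to the job. Of the things that look like the part that bears caddy, the larger one is meant. Several things have the shape of the tin; the one meant has the colours described above.

How it is judged:
By the outcome, as a careful person would: the job done as asked, in the order asked, and still so for the second after the job is handed in, with the robot touching nothing.
It also fails if it takes over 64 s, if anything falls off the work surface, if the arm or the gripper's body presses on something with over 40 N, if the wrist force passes 120 N, or if a joint passes its speed limit or range.

## Working session

There is one attempt and no reset: what is moved stays moved. The work goes in short steps, Python scripts to look and compute and a shell command to move; the robot and the scene stay as the last step left them, time stands still between calls to the robot, and variables do not carry over. Pictures are saved under pics/ and viewed, at most 10 in all, crops included, and the job is handed in when it is done.

```bash
mkdir -p pics; python3 - <<'E'
from workcell import monitor, imaging, ticket, ctrl
import cv2
s=monitor.state(); print(s, ctrl.tcp_to_grasp)
for n in("top","side"):
    cv2.imwrite(f"pics/{n}0.png",imaging.snapshot(n)[:,:,::-1]); print(imaging.camera_model(n))
print(imaging.camera_model("wrist"))
E
```

```text
{'time_s': 0.0, 'qpos': array([-1.17777406,  0.62935527,  0.03845277,  1.51836458, -0.02701739,
        0.99628374, -0.02000254]), 'qvel': array([-0.00042333, -0.00072106,  0.00085381,  0.00062389,  0.0016157 ,
        0.00065995,  0.00046414]), 'joint_efforts': array([ 9.22257968e-04, -5.63386273e+01,  1.22690152e+00, -1.93446475e+01,
        1.11490890e-02,  1.04197883e-02, -6.05269435e-06]), 'tool_pos': array([0.28755515, 0.5821773 , 0.1990845 ]), 'orientation': array([ 2.27414088e-01,  9.73797688e-01, -9.23463429e-04, -2.06870336e-04]), 'contact_force': array([ 0.01961838, -0.3242696 , -0.59970554]), 'moment': array([-0.01498076, -0.01857178,  0.07605351]), 'gripper_force': 0.0, 'width': 0.08532673090352864} 0.0187
{'fov_y': 55.439385551669695, 'cx': 319.88449323074485, 'cy': 236.18072330465031, 'R': array([[-0.01341281, -0.99984658, -0.0112655 ],
       [-0.98997977,  0.01486265, -0.14042491],
       [ 0.1405708 ,  0.00926912, -0.99002724]]), 't': array([0.01607176, 0.53721745, 1.09878915])}
{'fov_y': 54.356560528101184, 'cx': 312.5187882553847, 'cy': 245.61511350046123, 'R': array([[ 0.78378091, -0.62091904,  0.0121251 ],
       [-0.39133576, -0.50895166, -0.76669715],
       [ 0.48222795,  0.59617761, -0.64189443]]), 't': array([-0.43243808,  0.25717572,  0.97453371])}
{'fov_y': 65.70646984690485, 'cx': 319.2405212458921, 'cy': 239.9030450983056, 'hand_eye': array([[-8.15504862e-04, -9.49224897e-01, -3.14597251e-01,
         8.09032651e-02],
       [ 9.99998435e-01, -1.26808263e-03,  1.23393327e-03,
         1.02182929e-04],
       [-1.57021549e-03, -3.14595752e-01,  9.49224445e-01,
        -1.73126803e-01],
       [ 0.00000000e+00,  0.00000000e+00,  0.00000000e+00,
         1.00000000e+00]])}
```

View pics/top0.png

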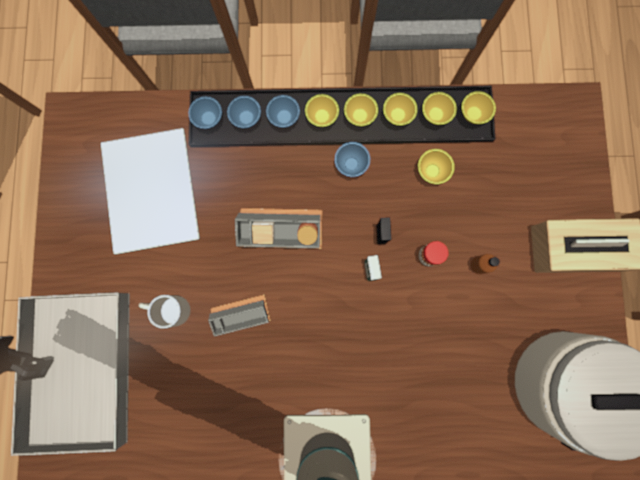

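View pics/side0.png

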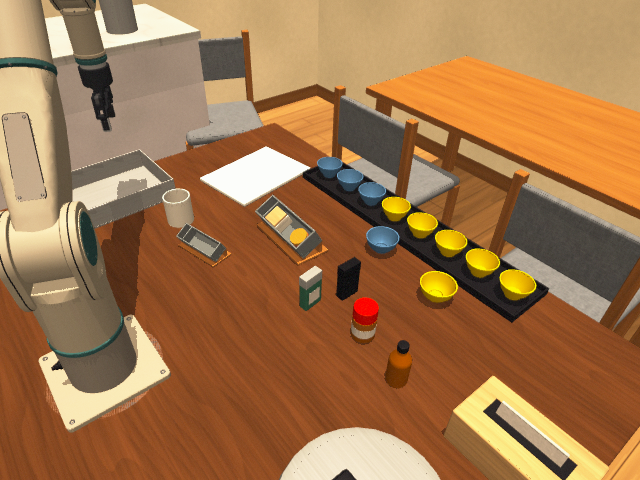

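Top view: caddy (the larger one) at (279,230), with a smaller look-alike at (239,315). Tin candidates are the green one with a bare top at (374,268) and a black one at (385,230). The jar is at (435,253), the sauce bottle at (489,263). Side view: green tin (311,288), black (348,278), jar (365,318). I choose green (374,268), and check it in a close crop.

```bash
cat > h.py <<'E'
import numpy as np, cv2
from scipy.spatial.transform import Rotation as Ro
from workcell import monitor, imaging, ctrl
def foc(m): return 240/np.tan(np.radians(m["fov_y"])/2)
def rays(name,uv,st=None):
    m=imaging.camera_model(name); uv=np.atleast_2d(uv).astype(float); f=foc(m)
    d=(uv-[m["cx"],m["cy"]])/f
    if name!="wrist":
        R=np.array(m["R"]); return -R.T@m["t"], np.c_[d,np.ones(len(d))]@R
    th=np.linalg.norm(d,axis=1,keepdims=True); c=np.c_[d/np.maximum(th,1e-9)*np.sin(th),np.cos(th)]
    H=np.array(m["hand_eye"]); T=Ro.from_quat(st["orientation"]).as_matrix()
    return T@H[:3,3]+st["tool_pos"], c@(T@H[:3,:3]).T
def onz(name,uv,z,st=None):
    o,d=rays(name,uv,st); return o+d*((z-o[2])/d[:,2])[:,None]
def onplane(name,uv,p,n,st=None):
    o,d=rays(name,uv,st); return o+d*(((p-o)@n)/(d@n))[:,None]
def proj(name,X,st=None):
    m=imaging.camera_model(name); X=np.atleast_2d(X); f=foc(m)
    if name!="wrist":
        c=X@np.array(m["R"]).T+m["t"]; return c[:,:2]/c[:,2:]*f+[m["cx"],m["cy"]]
    H=np.array(m["hand_eye"]); T=Ro.from_quat(st["orientation"]).as_matrix()
    c=((X-st["tool_pos"])@T-H[:3,3])@H[:3,:3]
    r=np.linalg.norm(c[:,:2],axis=1,keepdims=True); return c[:,:2]/r*np.arctan2(r,c[:,2:])*f+[m["cx"],m["cy"]]
E
python3 - <<'E'
from h import *
t=cv2.imread("pics/top0.png"); s=cv2.imread("pics/side0.png")
a=cv2.resize(t[200:300,220:420],(800,400),interpolation=cv2.INTER_CUBIC)[:,:,:]
b=cv2.resize(s[250:350,290:390],(400,400),interpolation=cv2.INTER_CUBIC)
a=cv2.resize(a,(800,400))
c=np.zeros((600,800,3),np.uint8); c[:300,:600]=cv2.resize(t[200:300,220:420],(600,300),interpolation=cv2.INTER_CUBIC)
c[300:,:400]=cv2.resize(s[255:330,290:390],(400,300),interpolation=cv2.INTER_CUBIC)
c[300:,400:]=cv2.resize(s[190:265,240:340],(400,300),interpolation=cv2.INTER_CUBIC)
cv2.imwrite("pics/crop1.png",c)
def blob(img,mask,x0,y0,x1,y1):
    k=np.zeros_like(mask); k[y0:y1,x0:x1]=mask[y0:y1,x0:x1]
    cs,_=cv2.findContours(k,cv2.RETR_EXTERNAL,cv2.CHAIN_APPROX_NONE); return max(cs,key=cv2.contourArea)[:,0,:]
hsv=cv2.cvtColor(t,cv2.COLOR_BGR2HSV)
w=((hsv[...,1]<60)&(hsv[...,2]>150)).astype(np.uint8)
k=blob(t,w,355,245,395,290); P=onz("top",k,.1)[:,:2]
print("tin",cv2.minAreaRect((P*1000).astype(np.float32)))
r=(((hsv[...,0]<8)|(hsv[...,0]>172))&(hsv[...,1]>170)&(hsv[...,2]>150)).astype(np.uint8)
k=blob(t,r,415,230,460,275); print("jar",cv2.minEnclosingCircle((onz("top",k,.095)[:,:2]*1000).astype(np.float32)))
for n,u,z in(("bottle",(494,262),.115),("black",(385,222),.1),("yb",(436,167),.045),("bb",(352,160),.045),("mug",(168,311),.085),("caddy",(279,231),.07)): print(n,onz("top",u,z).round(3))
E
```

```text
tin ((454.5375671386719, -117.40029907226562), (54.89620590209961, 25.250219345092773), 7.840857028961182)
jar ((462.02166748046875, -256.7235107421875), 1.1652743816375732)
bottle [[ 0.461 -0.39   0.115]]
black [[ 0.56  -0.146  0.1  ]]
yb [[ 0.708 -0.287  0.045]]
bb [[ 0.73  -0.076  0.045]]
mug [[0.359 0.366 0.085]]
caddy [[0.547 0.107 0.07 ]]
```

View pics/crop1.png

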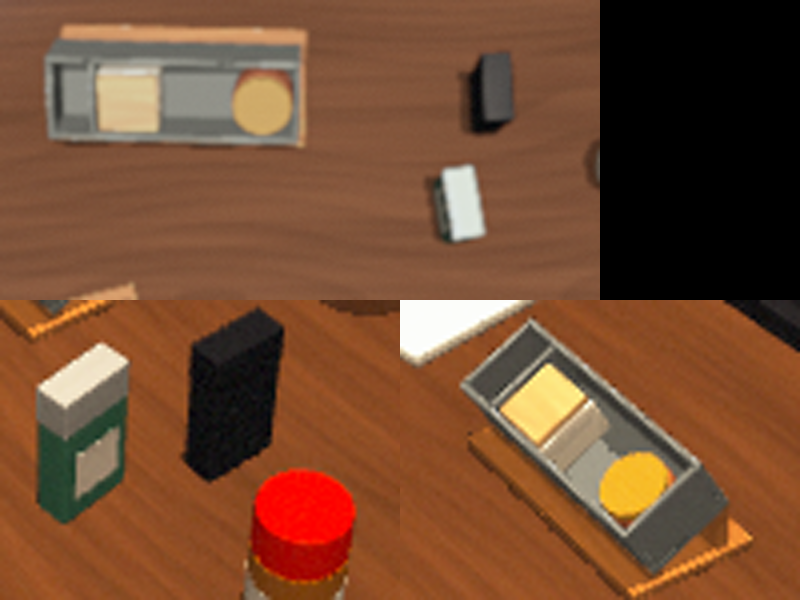

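The crop confirms it: the tin is green with a bare top and label, the other is plain black, and the jar has a red lid. Next I'll plan a look from above the caddy.

```bash
cat >> h.py <<'E'
def toolR(yaw,tilt=0):  # tool y at heading yaw, then tool tilted so that z=-caddy z
    c=Ro.from_euler("ZY",[yaw,-tilt]).as_matrix()   # caddy axes
    return np.c_[c[:,1],c[:,0],-c[:,2]]
def plan(pos,R,n,p0=None,R0=None):
    s=monitor.state(); p0=s["tool_pos"] if p0 is None else p0
    R0=Ro.from_quat(s["orientation"]) if R0 is None else Ro.from_matrix(R0)
    rv=(R0.inv()*Ro.from_matrix(R)).as_rotvec(); d=(np.array(pos)-p0)/n*100
    for i in range(n): print([(R0*Ro.from_rotvec(rv*i/n)).inv().apply(d).round(2).tolist(), (rv/n).round(3).tolist()])
E
python3 - <<'E'
from h import *
plan([.5,.13,.25],toolR(np.radians(7.8)),12)
t=cv2.imread("pics/top0.png"); print(t[250:258:2,430:444:4].tolist())
E
```

```text
[[-3.26, -2.6, -0.42], [-0.0, 0.0, 0.081]]
[[-3.46, -2.32, -0.42], [-0.0, 0.0, 0.081]]
[[-3.63, -2.03, -0.42], [-0.0, 0.0, 0.081]]
[[-3.79, -1.73, -0.42], [-0.0, 0.0, 0.081]]
[[-3.91, -1.42, -0.42], [-0.0, 0.0, 0.081]]
[[-4.02, -1.1, -0.42], [-0.0, 0.0, 0.081]]
[[-4.09, -0.77, -0.42], [-0.0, 0.0, 0.081]]
[[-4.14, -0.43, -0.42], [-0.0, 0.0, 0.081]]
[[-4.16, -0.09, -0.42], [-0.0, 0.0, 0.081]]
[[-4.16, 0.25, -0.42], [-0.0, 0.0, 0.081]]
[[-4.12, 0.58, -0.42], [-0.0, 0.0, 0.081]]
[[-4.06, 0.92, -0.42], [-0.0, 0.0, 0.081]]
[[[85, 93, 214], [83, 90, 214], [81, 89, 214], [80, 88, 214]], [[84, 92, 213], [82, 89, 212], [83, 90, 213], [81, 89, 214]], [[85, 93, 213], [85, 93, 214], [82, 90, 213], [82, 89, 214]], [[87, 96, 214], [85, 93, 213], [84, 92, 214], [82, 89, 214]]]
```

```bash
python3 -m crank '[[[-3.3,-2.6,-0.4],[0,0,0.08],0],[[-3.5,-2.3,-0.4],[0,0,0.08],0],[[-3.6,-2.0,-0.4],[0,0,0.08],0],[[-3.8,-1.7,-0.4],[0,0,0.08],0]]' >/dev/null; python3 -m crank '[[[-3.9,-1.4,-0.4],[0,0,0.08],0],[[-4,-1.1,-0.4],[0,0,0.08],0],[[-4.1,-0.8,-0.4],[0,0,0.08],0],[[-4.1,-0.4,-0.4],[0,0,0.08],0]]'; python3 -m crank '[[[-4.2,-0.1,-0.4],[0,0,0.08],0],[[-4.2,0.25,-0.4],[0,0,0.08],0],[[-4.1,0.6,-0.4],[0,0,0.08],0],[[-4.1,0.9,-0.4],[0,0,0.08],0],[[0,0,0],[0,0,0],0]]'
python3 - <<'E'
from h import *
s=monitor.state(); print(s["contact_force"],s["qpos"].round(2),s["time_s"])
im=imaging.snapshot("wrist"); cv2.imwrite("pics/w1.png",im[:,:,::-1]); np.save("w1.npy",np.r_[s["tool_pos"],s["orientation"]])
hsv=cv2.cvtColor(cv2.imread("pics/top0.png"),cv2.COLOR_BGR2HSV)
r=(((hsv[...,0]<6)|(hsv[...,0]>174))&(hsv[...,1]>140)&(hsv[...,2]>180)).astype(np.uint8); r[:230]=0; r[275:]=0; r[:,:415]=0; r[:,460:]=0
k=max(cv2.findContours(r,0,1)[0],key=cv2.contourArea)[:,0]; print("jar",cv2.minEnclosingCircle((onz("top",k,.095)[:,:2]*1000).astype(np.float32)))
E
```

```text
time_s: 1.1
tool_pos: [0.4318, 0.2815, 0.2319]
orientation: [0.523, 0.852, -0.0, -0.0]
contact_force: [0.8, -0.2, -0.3]
width: 0.0856
gripper_force: 0.0
time_s: 1.72
tool_pos: [0.506, 0.1281, 0.2482]
orientation: [0.654, 0.756, -0.0, 0.001]
contact_force: [-0.4, 0.7, 0.8]
width: 0.0853
gripper_force: 0.0
[-0.37955225  0.71281242  0.81282702] [-0.55  0.41  0.36  1.82 -0.17  0.95  0.02] 1.725
jar ((487.3615417480469, -265.0002136230469), 26.463552474975586)
```

View pics/w1.png

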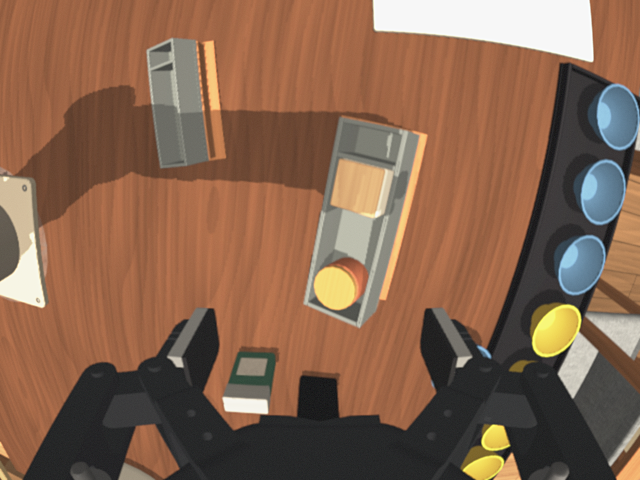

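Wrist view: the caddy rim's outer corners are about (340,116), (402,130), (360,325) and (304,303), with the slot at the top and the gap between the pots near (352,235). I'll fit the caddy's x, y and yaw to those corners.

```bash
python3 - <<'E'
from h import *
from scipy.optimize import least_squares
v=np.load("w1.npy"); st=dict(tool_pos=v[:3],orientation=v[3:])
L=np.array([[-35,102,50],[35,102,50],[35,-102,50],[-35,-102,50]])/1000
W=lambda q,L=L: Ro.from_euler("ZY",[q[2],-.5]).apply(L)+[q[0],q[1],.03]
uw=np.array([[340,116],[402,130],[360,325],[304,303]])
r=least_squares(lambda q:(proj("wrist",W(q),st)-uw).ravel(),[.55,.1,0]); print("w",r.x.round(4),r.fun.round(1))
print("in top:",proj("top",W(r.x)).round(1).tolist(), "side", proj("side",W(r.x)).round(1).tolist())
im=cv2.imread("pics/w1.png")
c=np.zeros((600,800,3),np.uint8)
c[:,:440]=cv2.resize(im[105:335,285:440],(440,600),interpolation=cv2.INTER_CUBIC)
for p in proj("wrist",W(r.x),st): cv2.circle(c,tuple(np.round((p-[285,105])*[440/155,600/230]).astype(int).tolist()),3,(0,0,255),-1)
t=cv2.imread("pics/top0.png"); t=cv2.resize(t[200:255,230:330],(360,198),interpolation=cv2.INTER_CUBIC)
for p in proj("top",W(r.x)): cv2.circle(t,tuple(np.round((p-[230,200])*3.6).astype(int).tolist()),2,(0,0,255),-1)
c[:198,440:]=t
t=cv2.imread("pics/side0.png"); t=cv2.resize(t[190:270,245:335],(360,320),interpolation=cv2.INTER_CUBIC)
for p in proj("side",W(r.x)): cv2.circle(t,tuple(np.round((p-[245,190])*4).astype(int).tolist()),2,(0,0,255),-1)
c[220:540,440:]=t
cv2.imwrite("pics/c2.png",c)
E
```

```text
w [ 0.5625  0.113  -0.0262] [-3.4 -0.7  3.9 -1.6  0.2  2.5 -0.9  0.9]
in top: [[234.9, 247.3], [233.1, 220.1], [318.5, 221.0], [318.3, 248.2]] side [[253.4, 211.3], [271.3, 194.1], [314.9, 230.2], [295.4, 249.3]]
```

View pics/c2.png

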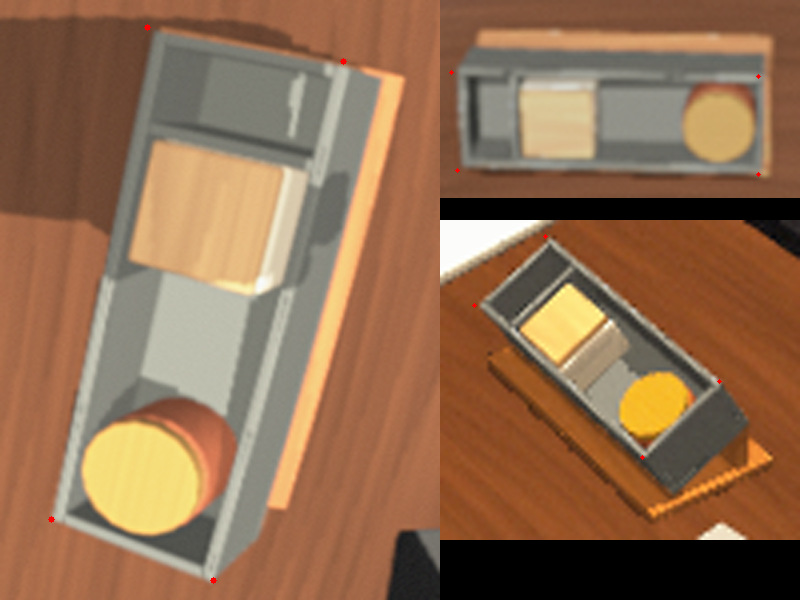

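Red dots are my fit; the high +y corner in the wrist view was misread, and really lies near (408,130). I refit with the corners read from all three views.

```bash
python3 - <<'E'
from h import *
from scipy.optimize import least_squares
v=np.load("w1.npy"); st=dict(tool_pos=v[:3],orientation=v[3:])
L=np.array([[-35,102,50],[35,102,50],[35,-102,50],[-35,-102,50]])/1000
W=lambda q: Ro.from_euler("ZY",[q[2],-.5]).apply(L)+[q[0],q[1],.03]
U=dict(wrist=[[339.6,116.5],[407.9,130.3],[360.7,326.4],[305.1,304.2]],top=[[235.6,246.7],[235.8,220],[319.7,220],[321.1,248.6]],side=[[255.3,211],[272.3,195],[314.5,230.5],[295.8,248.8]])
f=lambda q,n:(proj(n,W(q),st)-U[n]).ravel()
for n in U: r=least_squares(f,[.55,.1,0],args=(n,)); print(n,r.x.round(4),r.fun.round(1))
r=least_squares(lambda q:np.r_[f(q,"wrist"),f(q,"top"),f(q,"side")],[.55,.1,0]); print("all",r.x.round(4),r.fun.round(1))
t=np.array([.4545,-.1174,.1]); print("tin in wrist",proj("wrist",t,st))
plan([.4545,-.117,.18],toolR(np.radians(7.8)),8)
E
```

```text
wrist [ 0.5644  0.1124 -0.0319] [-0.4 -0.5  0.6 -0.7  0.6  1.7 -0.8  0. ]
top [ 0.5632  0.1085 -0.0268] [ 1.1  0.2 -0.8 -0.3  0.7  0.7 -0.9 -0.7]
side [ 0.564   0.1113 -0.0433] [-0.7 -0.   0.3 -1.   0.7  0.  -0.3  0.7]
all [ 0.5642  0.1117 -0.0322] [-0.7  0.1  0.3 -0.   0.3  2.2 -1.1  0.5 -0.4 -0.4 -2.1 -0.9 -0.7  0.5
 -2.4 -0.9 -1.   0.1 -0.1 -1.   1.  -0.3  0.2  0.5]
tin in wrist [[246.26675472 407.97562406]]
[[-2.97, -1.08, 0.85], [-0.0, 0.0, 0.002]]
[[-2.97, -1.08, 0.85], [-0.0, 0.0, 0.002]]
[[-2.97, -1.07, 0.85], [-0.0, 0.0, 0.002]]
[[-2.97, -1.07, 0.85], [-0.0, 0.0, 0.002]]
[[-2.98, -1.06, 0.85], [-0.0, 0.0, 0.002]]
[[-2.98, -1.06, 0.85], [-0.0, 0.0, 0.002]]
[[-2.98, -1.05, 0.85], [-0.0, 0.0, 0.002]]
[[-2.98, -1.05, 0.85], [-0.0, 0.0, 0.002]]
```

```bash
python3 -m crank '[[[-3,-1.1,0.6],[0,0,0],0],[[-3,-1.1,0.6],[0,0,0],0],[[-3,-1.1,0.6],[0,0,0],0],[[-3,-1.1,0.6],[0,0,0],0]]' >/dev/null; python3 -m crank '[[[-3,-1.1,0.6],[0,0,0],0],[[-3,-1.1,0.6],[0,0,0],0],[[-3,-1,0.6],[0,0,0],0],[[-2.9,-1,0.6],[0,0,0],0],[[0,0,0],[0,0,0],0]]'
python3 - <<'E'
from h import *
s=monitor.state()
im=imaging.snapshot("wrist"); cv2.imwrite("pics/w2.png",im[:,:,::-1]); np.save("w2.npy",np.r_[s["tool_pos"],s["orientation"]])
print(proj("wrist",[[.4545,-.1174,.1],[.4874,-.265,.095]],s).round())
E
```

```text
time_s: 2.9
tool_pos: [0.455, -0.1178, 0.1995]
orientation: [0.652, 0.758, -0.0, -0.001]
contact_force: [-0.4, 0.9, 0.5]
width: 0.085
gripper_force: 0.0
[[319. 228.]
 [330. 380.]]
```

View pics/w2.png

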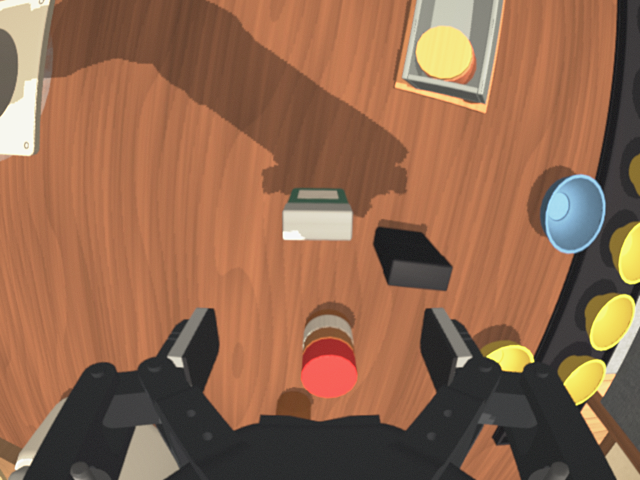

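```bash
python3 - <<'E'
from h import *
v=np.load("w2.npy"); st=dict(tool_pos=v[:3],orientation=v[3:])
im=cv2.imread("pics/w2.png"); hsv=cv2.cvtColor(im,cv2.COLOR_BGR2HSV)
w=((hsv[...,1]<45)&(hsv[...,2]>120)).astype(np.uint8); m=np.zeros_like(w); m[180:250,270:365]=w[180:250,270:365]
k=max(cv2.findContours(m,0,1)[0],key=cv2.contourArea)[:,0]; print(k[:,0].min(),k[:,0].max(),k[:,1].min(),k[:,1].max())
b=k[k[:,1]>215]; print("far edge,sides on z=.1:",onz("wrist",[[284,239],[351,239],[283,225],[352,225],[318,239]],.1,st).round(4).tolist())
print(im[196:243,300].tolist()[::2])
R=Ro.from_euler("Z",7.8,degrees=True).as_matrix(); c=np.array([[27,12,0],[27,-12,0],[-27,-12,0],[-27,12,0]])/1000@R.T+[.4545,-.1174,.1]; print(proj("wrist",c,st).round())
r=(((hsv[...,0]<6)|(hsv[...,0]>174))&(hsv[...,1]>140)&(hsv[...,2]>225)).astype(np.uint8); r[:330]=0; r[405:]=0;r[:,:290]=0;r[:,370:]=0
k=max(cv2.findContours(r,0,1)[0],key=cv2.contourArea)[:,0]; print("jar",cv2.minEnclosingCircle((onz("wrist",k,.095,st)[:,:2]*1000).astype(np.float32)))
plan([.4545,-.118,.06],toolR(np.radians(7.8)),4)
E
```

```text
283 351 204 239
far edge,sides on z=.1: [[0.4292, -0.13, 0.1], [0.4805, -0.1223, 0.1], [0.4271, -0.1189, 0.1], [0.4793, -0.1111, 0.1], [0.4553, -0.1261, 0.1]]
[[138, 157, 171], [100, 117, 114], [66, 80, 53], [82, 95, 83], [109, 120, 125], [112, 121, 127], [110, 121, 125], [148, 161, 169], [194, 214, 220], [202, 219, 225], [201, 218, 224], [199, 216, 223], [197, 214, 221], [192, 211, 218], [192, 212, 218], [191, 211, 218], [194, 213, 220], [192, 212, 218], [191, 211, 218], [228, 240, 244], [243, 247, 248], [250, 252, 249], [130, 158, 206], [76, 112, 178]]
[[354. 213.]
 [353. 243.]
 [284. 243.]
 [283. 213.]]
jar ((485.608642578125, -261.83013916015625), 26.880809783935547)
[[-0.04, -0.03, 3.49], [-0.0, -0.0, 0.004]]
[[-0.04, -0.03, 3.49], [-0.0, -0.0, 0.004]]
[[-0.04, -0.03, 3.49], [-0.0, -0.0, 0.004]]
[[-0.04, -0.03, 3.49], [-0.0, -0.0, 0.004]]
```

Wrist view: tin top spans about (283..351, 211..239), square with the fingers and 2 mm towards +y of the TCP. The jar lid is at (330,368). Descend and grasp.

```bash
python3 -m crank '[[[0.2,-0.1,3.5],[0,0,0],0],[[0,0,3.5],[0,0,0],0],[[0,0,3.5],[0,0,0],0],[[0,0,3.5],[0,0,0],0],[[0,0,0],[0,0,0],0]]';python3 -m crank '[[[0,0,0],[0,0,0],255],[[0,0,0],[0,0,0],255],[[0,0,0],[0,0,0],255],[[0,0,0],[0,0,0],255],[[0,0,0],[0,0,0],255]]'; python3 -m crank '[[[0,0,0],[0,0,0],255],[[0,0,0],[0,0,0],255]]'
```

```text
time_s: 3.58
tool_pos: [0.4531, -0.1127, 0.0583]
orientation: [0.65, 0.76, -0.001, -0.003]
contact_force: [-0.4, -0.1, 0.3]
width: 0.0851
gripper_force: 0.0
time_s: 4.2
tool_pos: [0.4555, -0.1153, 0.0619]
orientation: [0.651, 0.759, 0.001, 0.001]
contact_force: [-1.5, 0.4, 8.2]
width: 0.0516
gripper_force: 61.0
time_s: 4.45
tool_pos: [0.4556, -0.1153, 0.0619]
orientation: [0.651, 0.759, 0.001, 0.001]
contact_force: [-1.2, 0.2, 7.8]
width: 0.0513
gripper_force: 61.0
```

```bash
python3 -m crank '[[[0,0,-3],[0,0,0],255],[[0,0,-5],[0,0,0],255],[[0,0,-6],[0,0,0],255],[[0,0,-4],[0,0,0],255],[[0,0,0],[0,0,0],255]]'
cat >> h.py <<'E'
CAD=np.array([.5642,.1117,-.032])
def cad(x,y,z): return Ro.from_euler("ZY",[CAD[2],-.5]).apply(np.array([x,y,z])/1000)+[CAD[0],CAD[1],.03]
def incad(p): return (Ro.from_euler("ZY",[CAD[2],-.5]).inv().apply(np.array(p)-[CAD[0],CAD[1],.03])*1000).round(1)
E
python3 - <<'E'
from h import *
p=cad(0,82.5,142);print(p); plan(p,toolR(CAD[2],.5),10)
E
```

```text
time_s: 5.08
tool_pos: [0.4569, -0.1157, 0.2439]
orientation: [0.651, 0.759, 0.003, 0.004]
contact_force: [-0.4, 0.1, -2.6]
width: 0.0517
gripper_force: 63.2
[0.49879598 0.1963359  0.15461672]
[[3.02, 0.88, 0.89], [-0.049, -0.004, 0.018]]
[[3.04, 0.78, 0.92], [-0.049, -0.004, 0.018]]
[[3.06, 0.68, 0.94], [-0.049, -0.004, 0.018]]
[[3.07, 0.58, 0.96], [-0.049, -0.004, 0.018]]
[[3.09, 0.48, 0.97], [-0.049, -0.004, 0.018]]
[[3.1, 0.37, 0.98], [-0.049, -0.004, 0.018]]
[[3.11, 0.27, 0.98], [-0.049, -0.004, 0.018]]
[[3.12, 0.16, 0.98], [-0.049, -0.004, 0.018]]
[[3.13, 0.06, 0.97], [-0.049, -0.004, 0.018]]
[[3.13, -0.04, 0.95], [-0.049, -0.004, 0.018]]
```

```bash
python3 -m crank '[[[3,0.9,0.4],[-0.05,0,0.018],255],[[3,0.8,0.4],[-0.05,0,0.018],255],[[3,0.7,0.4],[-0.05,0,0.018],255],[[3.1,0.6,0.9],[-0.05,-0.008,0.018],255],[[3.1,0.5,1],[-0.05,-0.008,0.018],255]]'
python3 -m crank '[[[3.1,0.4,1],[-0.05,-0.006,0.018],255],[[3.1,0.3,1],[-0.05,-0.006,0.018],255],[[3.1,0.2,1],[-0.05,-0.006,0.018],255],[[3.1,0,1],[-0.05,-0.006,0.018],255],[[3.1,0,1],[-0.04,0,0.018],255]]'
python3 -m crank '[[[0,0,0],[0,0,0],255],[[0,0,0],[0,0,0],255]]'
python3 - <<'E'
from h import *
s=monitor.state(); print(incad(s["tool_pos"]))
plan(cad(0,82.5,142),toolR(CAD[2],.5),1)
im=imaging.snapshot("wrist"); np.save("w3.npy",np.r_[s["tool_pos"],s["orientation"]])
a=im[:,:,::-1]; b=imaging.snapshot("side")[:,:,::-1]
c=np.zeros((480,800,3),np.uint8); c[:,:400]=cv2.resize(a[60:460,140:473],(400,480)); c[:,400:]=cv2.resize(b[140:296,220:350],(400,480),interpolation=cv2.INTER_CUBIC)
cv2.imwrite("pics/w3.png",a);cv2.imwrite("pics/c3.png",c)
E
```

```text
time_s: 5.7
tool_pos: [0.4745, 0.0412, 0.2118]
orientation: [0.68, 0.722, 0.09, 0.087]
contact_force: [0.2, -0.5, -2.0]
width: 0.051
gripper_force: 63.2
time_s: 6.32
tool_pos: [0.4788, 0.1546, 0.1695]
orientation: [0.698, 0.691, 0.136, 0.13]
contact_force: [-0.6, 0.6, -1.2]
width: 0.051
gripper_force: 63.3
time_s: 6.58
tool_pos: [0.4793, 0.1539, 0.17]
orientation: [0.698, 0.691, 0.135, 0.13]
contact_force: [0.1, 0.1, -1.4]
width: 0.0516
gripper_force: 63.4
[ -8.6  39.5 164.2]
[[4.24, 1.21, 2.17], [-0.122, -0.019, 0.018]]
```

View pics/c3.png

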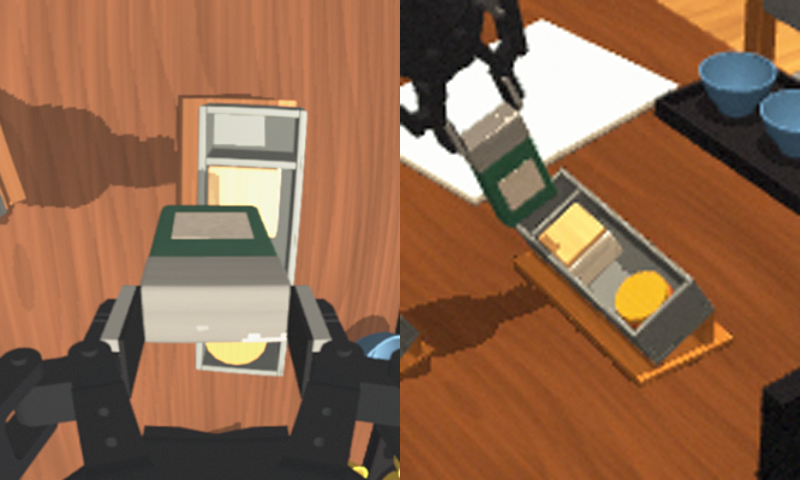

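Tin held firmly and upright in the fingers. The move fell short, as joint speed limits cut the rows. I finish the approach.

```bash
python3 -m crank '[[[1.1,0.3,0],[-0.03,-0.005,0.005],255],[[1.1,0.3,0],[-0.03,-0.005,0.005],255],[[1.1,0.3,0.4],[-0.03,-0.005,0.005],255],[[1,0.3,0.4],[-0.03,-0.005,0.005],255],[[0,0,0],[0,0,0],255]]'
python3 - <<'E'
from h import *
s=monitor.state(); print(incad(s["tool_pos"]))
plan(cad(0,82.5,142),toolR(CAD[2],.5),1)
E
```

```text
time_s: 7.3
tool_pos: [0.4982, 0.2032, 0.1852]
orientation: [0.7, 0.675, 0.159, 0.173]
contact_force: [-0.8, -0.1, -1.4]
width: 0.0509
gripper_force: 63.4
[ 14.   89.3 169.2]
[[-0.65, -1.33, 2.77], [-0.026, 0.013, -0.001]]
```

```bash
python3 -m crank '[[[-0.3,-0.7,1.2],[-0.013,0.006,0],255],[[-0.3,-0.7,1.2],[-0.013,0.006,0],255],[[0,0,0],[0,0,0],255],[[0,0,0],[0,0,0],255]]'
python3 - <<'E'
from h import *
s=monitor.state(); print(incad(s["tool_pos"]))
plan(cad(0,82.5,142),toolR(CAD[2],.5),1)
im=imaging.snapshot("wrist")[:,:,::-1]; np.save("w4.npy",np.r_[s["tool_pos"],s["orientation"]]); cv2.imwrite("pics/w4.png",im)
a=cv2.resize(im[100:380,180:460],None,fx=2,fy=2,interpolation=cv2.INTER_CUBIC)
L=np.array([cad(*q) for q in((-35,102,50),(35,102,50),(-30,97,50),(30,97,50),(-30,68,50),(30,68,50))])
U=proj("wrist",L,s); print(U.round(1).tolist())
for u in U: cv2.circle(a,tuple(((u-[180,100])*2).round().astype(int).tolist()),2,(0,0,255),-1)
cv2.imwrite("pics/c4.png",a)
E
```

```text
time_s: 7.8
tool_pos: [0.5, 0.2046, 0.1792]
orientation: [0.701, 0.674, 0.155, 0.174]
contact_force: [0.3, -0.6, -0.7]
width: 0.0515
gripper_force: 63.4
[ 12.7  90.7 163.1]
[[-0.78, -1.2, 2.17], [-0.03, 0.021, -0.002]]
[[264.3, 207.3], [352.2, 207.4], [270.7, 213.3], [345.8, 213.4], [272.3, 247.2], [345.1, 247.7]]
```

View pics/c4.png

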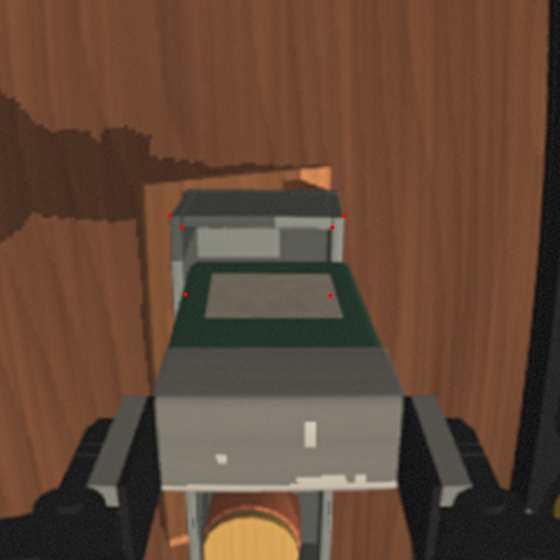

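```bash
python3 - <<'E'
from h import *
print(monitor.state()["qpos"].round(3), monitor.state()["qvel"].round(3))
E
python3 -m crank '[[[0,-0.7,0],[0,0,0],255],[[0,0,0],[0,0,0],255]]'
python3 - <<'E'
from h import *
s=monitor.state();print(s["qpos"].round(3)); print(incad(s["tool_pos"]))
plan(cad(0,82.5,142),toolR(CAD[2],.5),1)
E
```

```text
[-1.318  0.569  0.981  2.273 -1.099  0.233  0.489] [-0.005 -0.     0.001 -0.003 -0.002  0.002 -0.   ]
time_s: 8.1
tool_pos: [0.4933, 0.2061, 0.1778]
orientation: [0.701, 0.674, 0.153, 0.173]
contact_force: [0.8, -0.4, -1.5]
width: 0.0513
gripper_force: 63.4
[-1.335  0.57   0.988  2.282 -1.099  0.234  0.481]
[  6.   92.1 165.1]
[[-0.91, -0.52, 2.35], [-0.034, 0.022, -0.001]]
```

The wrist joints q5 and q6 are at their range ends, so the elbow has swung out badly. I fit a simple arm model from the readings to find a good configuration.

```bash
cat > kin.py <<'E'
from h import *
from itertools import product
from scipy.optimize import least_squares
def fk(q,sg,L,yaw0,tw):
    ax="zyzyzyz"; R=Ro.from_euler("z",yaw0); p=np.array([0,0,L[0]])
    for i,(a,s) in enumerate(zip(ax,sg)):
        R=R*Ro.from_euler(a,s*q[i])
        if i in(2,4,6): p=p+R.apply([L[4+i//2-1] if i<6 else 0,0,L[i//2]])
    return p,R*Ro.from_euler("z",tw)
E
python3 - <<'E'
from kin import *
s=monitor.state(); v=np.load("w1.npy")
S=[([-1.17777406,.62935527,.03845277,1.51836458,-.02701739,.99628374,-.02000254],[.28755515,.5821773,.1990845],[.227414,.973798,-.000923,-.000207]),
([-0.55,0.41,0.36,1.82,-0.17,0.95,0.02],v[:3],v[3:]),
([-1.318,.569,.981,2.273,-1.099,.233,.489],[.5,.2046,.1792],[.701,.674,.155,.174]),(s["qpos"],s["tool_pos"],s["orientation"])]
res=[]
for sg in product([1,-1],repeat=7):
  if sg[1]<0: continue
  def f(x):
    o=[]
    for q,p,r in S:
        P,R=fk(q,sg,x[:6],x[6],x[7]); o+=[*(P-p)*5,*(R.as_matrix()-Ro.from_quat(r).as_matrix()).ravel()]
    return np.array(o)
  best=min((least_squares(f,[.3,.4,.35,.25,0,0,y,t]) for y in(0,3.14) for t in(0,1.57,-1.57)),key=lambda r:r.cost)
  res.append((best.cost,sg,best.x.round(4).tolist()))
res.sort(key=lambda r:r[0])
for r in res[:4]: print(r)
E
```

```text
(np.float64(0.000963032108219222), (-1, 1, -1, 1, -1, 1, -1), [0.371, 0.5456, 0.3843, 0.3821, 0.0177, 0.0128, -0.0399, 1.5311])
(np.float64(0.5842029053826685), (-1, 1, 1, 1, -1, 1, 1), [1.594, -0.9588, -0.4254, 1.1739, 0.0224, -0.4601, 3.115, -1.1091])
(np.float64(0.9100611112673668), (-1, 1, -1, 1, -1, 1, 1), [0.2596, 0.5863, 0.3297, 0.374, 0.0168, -0.0321, -0.0573, 1.0292])
(np.float64(1.5512870836183434), (-1, 1, -1, 1, 1, 1, 1), [0.2575, 0.5387, 0.3306, 0.3651, 0.0178, -0.0691, 0.0733, -3.9955])
```

```bash
cat >> kin.py <<'E'
SG=(-1,1,-1,1,-1,1,-1); LL=[.371,.5456,.3843,.3821,.0177,.0128]; Y0,TW=-.0399,1.5311
lo=np.array([-3.06,-.37,-1.25,.18,-1.1,.23,-2.94]); hi=np.array([3.06,2.12,1.32,2.47,4.24,1.98,2.94])
def ik(p,R,seeds=24,m=.03,q0=None):
    Rt=Ro.from_matrix(R); rng=np.random.default_rng(1); out=[]
    def f(q):
        P,r=fk(q,SG,LL,Y0,TW); return np.r_[(P-p)*10,(Rt.inv()*r).as_rotvec()]
    for i in range(seeds):
        r=least_squares(f,q0 if q0 is not None and i==0 else rng.uniform(lo+.1,hi-.1),bounds=(lo+m,hi-m),max_nfev=60)
        if r.cost<1e-6: out.append(r.x)
    return out
E
python3 - <<'E'
from kin import *
for k in(0,90,180,270):
  Rz=Ro.from_euler("z",k,degrees=True).as_matrix()
  for y,z in((82.5,142),(82.5,110),(82.5,67),(-17,137),(-17,62)):
    o=ik(cad(0,y,z),toolR(CAD[2],.5)@Rz,16); print(k,y,z,len(o))
    seen=[]
    for q in o:
        if all(np.abs(q-w).max()>.4 for w in seen): seen.append(q)
    for q in seen[:3]: print("   ",q.round(2))
E
```

```text
0 82.5 142 7
    [-0.72  0.45  0.1   2.38  1.98  0.26 -2.61]
    [-0.41  0.46 -0.31  2.38  1.79  0.44 -2.41]
0 82.5 110 7
    [-0.19  0.59 -0.59  2.37  1.85  0.62 -2.43]
    [-0.56  0.53 -0.07  2.37  2.08  0.36 -2.69]
    [ 0.08  0.74 -1.02  2.36  1.76  0.92 -2.31]
0 82.5 67 12
    [-0.5   0.63 -0.11  2.35  2.24  0.42 -2.82]
    [-0.77  0.65  0.27  2.36  2.78  0.29  2.9 ]
    [-0.09  0.73 -0.7   2.34  1.93  0.75 -2.45]
0 -17 137 0
0 -17 62 0
90 82.5 142 4
    [-0.44  0.46 -0.27  2.38  1.8   0.42  2.29]
    [ 0.09  0.66 -1.05  2.37  1.67  0.89  2.45]
90 82.5 110 6
    [-0.43  0.54 -0.25  2.37  1.97  0.44  2.14]
    [ 0.12  0.79 -1.1   2.36  1.75  1.    2.43]
90 82.5 67 3
    [-0.05  0.75 -0.76  2.34  1.92  0.8   2.29]
    [ 0.18  1.01 -1.21  2.34  1.84  1.2   2.46]
    [-0.77  0.65  0.28  2.36  2.79  0.29  1.32]
90 -17 137 0
90 -17 62 0
180 82.5 142 7
    [-0.53  0.45 -0.15  2.38  1.84  0.37  0.68]
    [-0.2   0.5  -0.6   2.38  1.73  0.59  0.8 ]
    [ 0.17  0.76 -1.21  2.37  1.66  1.03  0.9 ]
180 82.5 110 8
    [ 0.12  0.8  -1.11  2.36  1.75  1.01  0.86]
    [-0.57  0.53 -0.06  2.37  2.09  0.36  0.45]
    [-1.22  0.71  0.95  2.37  4.21  0.36 -1.69]
180 82.5 67 9
    [-0.01  0.78 -0.84  2.34  1.9   0.85  0.75]
    [-0.61  0.63  0.05  2.35  2.41  0.36  0.14]
    [-1.16  0.83  0.92  2.35  4.09  0.45 -1.6 ]
180 -17 137 0
180 -17 62 0
270 82.5 142 11
    [-0.34  0.47 -0.4   2.38  1.76  0.49 -0.81]
    [ 0.08  0.66 -1.04  2.37  1.68  0.88 -0.69]
    [-0.66  0.45  0.03  2.38  1.93  0.29 -0.98]
270 82.5 110 11
    [-0.5   0.53 -0.16  2.37  2.02  0.4  -1.05]
    [ 0.14  0.82 -1.14  2.36  1.75  1.03 -0.7 ]
270 82.5 67 12
    [-0.28  0.66 -0.42  2.35  2.04  0.58 -1.02]
    [ 0.15  0.95 -1.14  2.34  1.85  1.12 -0.71]
    [-0.87  0.67  0.44  2.36  3.15  0.28 -2.19]
270 -17 137 0
270 -17 62 0
```

```bash
python3 - <<'E'
from kin import *
def show(tag,p,R):
  for k in(90,270):
    o=ik(p,R@Ro.from_euler("z",k,degrees=True).as_matrix(),14,m=.05)
    o=[q for q in o if abs(q[4])<1.05 and abs(q[2])<.9]; o.sort(key=lambda q:abs(q[2]))
    print(tag,k,len(o),o[0].round(2) if o else "")
for t in(.3,.2,.1,0):
  Rt=toolR(CAD[2],t); g=.019
  for nm,y,h in(("jar",-17,76),("tin",82.5,81)):
   for up in(0,75):
    p=cad(0,y,5+h+up)+Rt[:,2]*g
    show(f"{nm} tilt{t} up{up}",p,Rt)
  R=toolR(0,t-.5); show(f"pick jar {t}",np.array([.486,-.263,.076])+R[:,2]*g,R)
E
```

```text
jar tilt0.3 up0 90 0 
jar tilt0.3 up0 270 0 
jar tilt0.3 up75 90 5 [-0.09  0.42 -0.31  2.28  0.94  0.28 -2.85]
jar tilt0.3 up75 270 3 [-0.08  0.43 -0.31  2.28  0.95  0.28  0.29]
tin tilt0.3 up0 90 0 
tin tilt0.3 up0 270 0 
tin tilt0.3 up75 90 6 [-0.54  0.44  0.01  2.18  0.52  0.3  -2.62]
tin tilt0.3 up75 270 7 [-0.41  0.44 -0.17  2.18  0.73  0.34  0.31]
pick jar 0.3 90 3 [ 0.37  0.78  0.04  1.72  0.08  0.83 -1.22]
pick jar 0.3 270 6 [ 0.26  0.79  0.23  1.72 -0.1   0.83  2.08]
jar tilt0.2 up0 90 5 [-0.11  0.6  -0.22  2.14  0.7   0.28 -2.54]
jar tilt0.2 up0 270 7 [-0.11  0.6  -0.22  2.14  0.7   0.28  0.6 ]
jar tilt0.2 up75 90 4 [ 0.1   0.47 -0.53  2.18  0.73  0.45 -2.61]
jar tilt0.2 up75 270 6 [-0.31  0.43  0.04  2.18  0.11  0.34  1.17]
tin tilt0.2 up0 90 7 [-0.46  0.61  0.01  2.05  0.27  0.31 -2.31]
tin tilt0.2 up0 270 8 [-0.48  0.61  0.03  2.05  0.23  0.31  0.87]
tin tilt0.2 up75 90 4 [-0.41  0.46 -0.11  2.09  0.34  0.44 -2.41]
tin tilt0.2 up75 270 8 [-0.44  0.46 -0.07  2.09  0.3   0.44  0.77]
pick jar 0.2 90 3 [ 0.45  0.83 -0.13  1.62  0.25  0.99 -1.39]
pick jar 0.2 270 5 [ 0.53  0.
[... 612 characters left out ...]
1.24 -1.67]
pick jar 0.1 270 7 [0.27 0.89 0.15 1.53 0.05 1.1  1.93]
jar tilt0 up0 90 3 [-0.19  0.64 -0.05  1.94  0.06  0.56 -1.88]
jar tilt0 up0 270 6 [-0.25  0.64  0.05  1.94 -0.06  0.56  1.37]
jar tilt0 up75 90 4 [-0.08  0.5  -0.23  1.99  0.18  0.66 -2.02]
jar tilt0 up75 270 6 [-0.23  0.49 -0.01  1.99  0.01  0.65  1.3 ]
tin tilt0 up0 90 2 [-0.34  0.66 -0.08  1.86  0.08  0.62 -2.08]
tin tilt0 up0 270 7 [-0.38  0.66 -0.03  1.86  0.03  0.61  1.12]
tin tilt0 up75 90 2 [-0.07  0.57 -0.52  1.91  0.4   0.76 -2.42]
tin tilt0 up75 270 6 [-0.32  0.53 -0.15  1.91  0.11  0.71  1.01]
pick jar 0 90 2 [ 0.47  0.95 -0.25  1.43  0.37  1.29 -1.49]
pick jar 0 270 5 [ 0.37  0.94 -0.06  1.43  0.23  1.26  1.77]
```

Gripping along the slope at tilt 0.5 is outside the arm's comfortable range, and for the gap it is unreachable. A better way is to hold both items across the caddy's y with the tool pitched 0.4 rad relative to the item, so the tool is only 0.1 rad off vertical when placing. I'll set the tin down on free table at (0.45, -0.06) and regrasp.

```bash
python3 - <<'E'
from h import *
plan([.45,-.06,.2],toolR(CAD[2]),10)
E
```

```text
[[-2.68, -0.21, -0.29], [0.047, 0.002, -0.001]]
[[-2.68, -0.22, -0.29], [0.047, 0.002, -0.001]]
[[-2.68, -0.24, -0.29], [0.047, 0.002, -0.001]]
[[-2.68, -0.25, -0.28], [0.047, 0.002, -0.001]]
[[-2.68, -0.27, -0.27], [0.047, 0.002, -0.001]]
[[-2.68, -0.28, -0.27], [0.047, 0.002, -0.001]]
[[-2.68, -0.3, -0.26], [0.047, 0.002, -0.001]]
[[-2.68, -0.31, -0.25], [0.047, 0.002, -0.001]]
[[-2.68, -0.32, -0.24], [0.047, 0.002, -0.001]]
[[-2.67, -0.34, -0.23], [0.047, 0.002, -0.001]]
```

```bash
python3 -m crank '[[[-2.7,-0.2,-0.6],[0.047,0,0],255],[[-2.7,-0.2,-0.6],[0.047,0,0],255],[[-2.7,-0.2,-0.3],[0.047,0,0],255],[[-2.7,-0.3,-0.3],[0.047,0,0],255],[[-2.7,-0.3,-0.3],[0.047,0,0],255]]'
python3 -m crank '[[[-2.7,-0.3,-0.3],[0.047,0,0],255],[[-2.7,-0.3,-0.3],[0.047,0,0],255],[[-2.7,-0.3,0],[0.047,0,0],255],[[-2.7,-0.3,0],[0.047,0,0],255],[[-2.7,-0.3,0],[0.047,0,0],255]]' >/dev/null
python3 -m crank '[[[0,0,0],[0,0,0],255],[[0,0,0],[0,0,0],255]]'
python3 - <<'E'
from h import *
print(monitor.state()["qpos"].round(2))
plan([.45,-.06,.2],toolR(CAD[2]),1)
E
```

```text
time_s: 8.72
tool_pos: [0.4687, 0.0714, 0.196]
orientation: [0.717, 0.688, 0.073, 0.09]
contact_force: [-0.1, -0.5, -1.5]
width: 0.0512
gripper_force: 63.3
time_s: 9.6
tool_pos: [0.4467, -0.0613, 0.202]
orientation: [0.722, 0.691, -0.008, 0.005]
contact_force: [0.1, -0.2, -1.4]
width: 0.0514
gripper_force: 63.3
[-0.67  0.57  1.11  2.06 -0.63  0.91  0.75]
[[0.14, 0.32, 0.19], [-0.003, 0.018, -0.012]]
```

```bash
python3 -m crank '[[[0.1,0.3,3.5],[0,0.018,-0.01],255],[[0,0,3.5],[0,0,0],255],[[0,0,3.4],[0,0,0],255],[[0,0,2.5],[0,0,0],255],[[0,0,0],[0,0,0],255]]'
python3 -m crank '[[[0,0,0],[0,0,0],255],[[0,0,0.3],[0,0,0],255],[[0,0,0],[0,0,0],255]]'
python3 - <<'E'
from h import *
print(monitor.state()["qpos"].round(2))
plan([.45,-.06,.0625],toolR(CAD[2]),1)
E
```

```text
time_s: 10.22
tool_pos: [0.4482, -0.0604, 0.0721]
orientation: [0.719, 0.695, -0.002, -0.002]
contact_force: [0.4, 0.6, -1.0]
width: 0.0512
gripper_force: 63.3
time_s: 10.6
tool_pos: [0.4499, -0.0615, 0.0706]
orientation: [0.719, 0.695, -0.001, -0.0]
contact_force: [-0.2, -0.3, -1.3]
width: 0.0511
gripper_force: 63.3
[-0.44  0.73  0.81  2.18 -0.95  0.64  1.02]
[[0.15, 0.01, 0.81], [-0.002, 0.001, -0.002]]
```

```bash
python3 -m crank '[[[0,0,0.5],[0,0,0],255],[[0,0,0.2],[0,0,0],255],[[0,0,0],[0,0,0],255]]'
python3 -m crank '[[[0,0,0],[0,0,0],0],[[0,0,0],[0,0,0],0],[[0,0,0],[0,0,0],0],[[0,0,0],[0,0,0],0],[[0,0,0],[0,0,0],0]]'
python3 -m crank '[[[0,0,-4],[0,0,0],0],[[0,0,-5],[0,0,0],0],[[0,0,-6],[0,0,0],0],[[0,0,0],[0,0,0],0]]'
python3 - <<'E'
from kin import *
s=monitor.state(); print(s["qpos"].round(2))
im=imaging.snapshot("top")[:,:,::-1]; cv2.imwrite("pics/top2.png",im)
hsv=cv2.cvtColor(im,cv2.COLOR_BGR2HSV); print(proj("top",[[.45,-.06,.1]]))
E
```

```text
time_s: 10.98
tool_pos: [0.4493, -0.0617, 0.063]
orientation: [0.719, 0.695, -0.001, -0.001]
contact_force: [0.5, 0.7, -1.2]
width: 0.0518
gripper_force: 63.4
time_s: 11.6
tool_pos: [0.4496, -0.0617, 0.0632]
orientation: [0.719, 0.695, -0.001, -0.001]
contact_force: [-0.3, -0.1, -0.3]
width: 0.0854
gripper_force: 0.0
time_s: 12.1
tool_pos: [0.4526, -0.0626, 0.2166]
orientation: [0.719, 0.695, 0.001, 0.002]
contact_force: [0.4, -0.7, -0.2]
width: 0.0856
gripper_force: 0.0
[-0.66  0.54  1.11  2.03 -0.61  0.94  0.74]
[[349.50392085 269.19286106]]
```

```bash
cat >> kin.py <<'E'
def track(q,p1,R1,n=40):  # predicted joint path: least joint motion per step, within ranges
    p0,r0=fk(q,SG,LL,Y0,TW); rv=(r0.inv()*Ro.from_matrix(R1)).as_rotvec()
    for i in range(1,n+1):
        p=p0+(np.array(p1)-p0)*i/n; R=r0*Ro.from_rotvec(rv*i/n); qc=q.copy()
        f=lambda x:np.r_[(fk(x,SG,LL,Y0,TW)[0]-p)*30,(R.inv()*fk(x,SG,LL,Y0,TW)[1]).as_rotvec()*10,(x-qc)*.02]
        q=least_squares(f,np.clip(qc,lo+1e-3,hi-1e-3),bounds=(lo,hi)).x
    e=fk(q,SG,LL,Y0,TW); print("  q",q.round(2),"err mm",((e[0]-p)*1000).round(1),"rad",(R.inv()*e[1]).magnitude().round(3)); return q
def Rk(yaw,tilt,k=270): return toolR(yaw,tilt)@Ro.from_euler("z",k,degrees=True).as_matrix()
E
python3 - <<'E'
from kin import *
s=monitor.state(); q=s["qpos"]; print(((fk(q,SG,LL,Y0,TW)[0]-s["tool_pos"])*1000).round(1))
# check of the model: start->w1
print("check"); track(np.array([-1.178,.629,.038,1.518,-.027,.996,-.02]),[.506,.128,.248],toolR(.145))
for k in(270,90):
  print(k); R=Rk(-.034,-.4,k); g=np.array([.4495,-.0617,.081])+R[:,2]*.019
  a=track(q,g+[-.0,0,.12],R); b=track(a,g,R,20); c=track(b,g+[0,0,.15],R,20)
  R2=Rk(CAD[2],.1,k)
  d=track(c,cad(0,82.5,86+85)+R2[:,2]*.019,R2); track(d,cad(0,82.5,86)+R2[:,2]*.019,R2,20)
E
```

```text
[ 1.7 -4.  -0.9]
checkTraceback (most recent call last):
  File "<stdin>", line 4, in <module>
  File "kin.py", line 26, in track
    e=fk(q,SG,LL,Y0,TW); print("  q",q.round(2),"err mm",((e[0]-p)*1000).round(1),"rad",(R.inv()*e[1]).magnitude().round(3)); return q
                                                                                        ^^^^^^^^^^^^^^^^^^^^^^^^^^^^^^^^
AttributeError: 'float' object has no attribute 'round'
```

```bash
sed -i 's/(R.inv()\*e\[1\]).magnitude().round(3)/round((R.inv()*e[1]).magnitude(),3)/' kin.py; time python3 - <<'E'
from kin import *
s=monitor.state(); q=s["qpos"]
print("check"); track(np.array([-1.178,.629,.038,1.518,-.027,.996,-.02]),[.506,.128,.248],toolR(.145))
for k in(270,90):
  print(k); R=Rk(-.034,-.4,k); g=np.array([.4495,-.0617,.081])+R[:,2]*.019
  a=track(q,g+[-.0,0,.12],R); b=track(a,g,R,20); c=track(b,g+[0,0,.15],R,20)
  R2=Rk(CAD[2],.1,k)
  d=track(c,cad(0,82.5,86+85)+R2[:,2]*.019,R2); track(d,cad(0,82.5,86)+R2[:,2]*.019,R2,20)
E
```

```text
check
  q [-0.55  0.4   0.37  1.83 -0.18  0.94  0.04] err mm [-0.  0. -0.] rad 0.0
270
  q [-0.3   0.67  0.59  1.73 -0.27  1.25  1.93] err mm [-0.  0.  0.] rad 0.0
  q [-0.26  0.85  0.52  1.79 -0.36  1.03  1.98] err mm [0. 0. 0.] rad 0.0
  q [-0.31  0.63  0.61  1.7  -0.25  1.31  1.92] err mm [-0. -0. -0.] rad 0.0
  q [-0.86  0.52  0.57  2.01 -0.42  0.63  1.51] err mm [ 0. -0.  0.] rad 0.0
  q [-0.73  0.67  0.46  1.96 -0.51  0.52  1.61] err mm [-0.  0.  0.] rad 0.0
90
  q [-0.62  1.    1.32  1.73 -0.7   1.51 -0.71] err mm [-0. -0. -0.] rad 0.0
  q [-0.58  1.15  1.2   1.8  -0.86  1.36 -0.66] err mm [0. 0. 0.] rad 0.0
  q [-0.63  0.95  1.32  1.71 -0.65  1.54 -0.74] err mm [-0. -0. -0.] rad 0.0
  q [-1.24  0.85  1.32  2.02 -1.02  1.01 -1.04] err mm [ 0. -0.  0.] rad 0.0
  q [-1.08  0.91  1.09  1.98 -1.1   0.87 -1.01] err mm [0. 0. 0.] rad 0.0
real	0m4.009s
user	0m4.566s
sys	0m0.040s
```

The least-motion model predicts the arm exactly, and the -90° turn grasp leaves all joints comfortable.

```bash
python3 - <<'E'
from kin import *
R=Rk(-.034,-.4); g=np.array([.4495,-.0617,.081])+R[:,2]*.019; print(g)
plan(g+[0,0,.11],R,10)
E
```

```text
[ 0.44210533 -0.06144848  0.06349984]
[[-0.0, -0.09, 0.41], [0.031, 0.031, -0.155]]
[[-0.0, -0.08, 0.41], [0.031, 0.031, -0.155]]
[[-0.0, -0.06, 0.42], [0.031, 0.031, -0.155]]
[[-0.01, -0.05, 0.42], [0.031, 0.031, -0.155]]
[[-0.01, -0.04, 0.42], [0.031, 0.031, -0.155]]
[[-0.02, -0.03, 0.42], [0.031, 0.031, -0.155]]
[[-0.03, -0.02, 0.42], [0.031, 0.031, -0.155]]
[[-0.04, -0.01, 0.42], [0.031, 0.031, -0.155]]
[[-0.05, -0.01, 0.42], [0.031, 0.031, -0.155]]
[[-0.06, -0.0, 0.42], [0.031, 0.031, -0.155]]
```

```bash
python3 -m crank '[[[0,-0.1,0.3],[0.031,0.031,-0.155],0],[[0,-0.1,0.3],[0.031,0.031,-0.155],0],[[0,0,0.4],[0.031,0.031,-0.155],0],[[0,0,0.4],[0.031,0.031,-0.155],0],[[0,0,0.4],[0.031,0.031,-0.155],0]]' >/dev/null
python3 -m crank '[[[0,0,0.4],[0.031,0.031,-0.155],0],[[0,0,0.4],[0.031,0.031,-0.155],0],[[0,0,0.4],[0.031,0.031,-0.155],0],[[0,0,0.4],[0.031,0.031,-0.155],0],[[0,0,0.4],[0.031,0.031,-0.155],0]]'
python3 -m crank '[[[0,0,0],[0,0,0],0],[[0,0,0],[0,0,0],0]]' >/dev/null
python3 - <<'E'
from kin import *
s=monitor.state(); print(s["qpos"].round(2),s["tool_pos"])
R=Rk(-.034,-.4); g=np.array([.4495,-.0617,.081])+R[:,2]*.019; plan(g+[0,0,.11],R,1)
im=imaging.snapshot("wrist")[:,:,::-1]; cv2.imwrite("pics/w5.png",im); print(proj("wrist",[[.4495,-.0617,.1]],s))
E
```

```text
time_s: 13.4
tool_pos: [0.4398, -0.059, 0.1747]
orientation: [0.014, 0.98, 0.004, -0.2]
contact_force: [0.1, -0.5, -0.1]
width: 0.0854
gripper_force: 0.0
[-0.27  0.67  0.55  1.75 -0.26  1.22  1.92] [ 0.44023626 -0.05953812  0.17573808]
[[-0.27, -0.18, 0.13], [-0.0, 0.001, -0.002]]
[[316.13096318 291.66593884]]
```

View pics/w5.png

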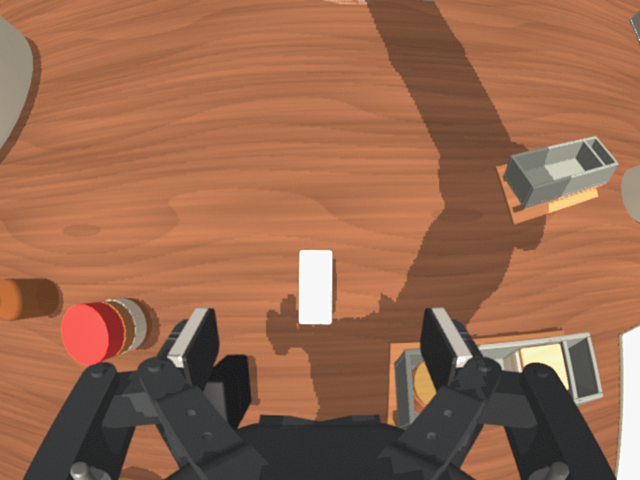

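Wrist view: tin standing upright at (316,287), square between the fingers; the black box at (230,390) is clear of them. Descend and grip.

```bash
python3 - <<'E'
from kin import *
R=Rk(-.034,-.4); g=np.array([.447,-.0617,.081])+R[:,2]*.019; plan(g,R,3)
E
```

```text
[[-1.43, -0.05, 3.47], [-0.0, 0.001, -0.001]]
[[-1.43, -0.06, 3.47], [-0.0, 0.001, -0.001]]
[[-1.44, -0.06, 3.46], [-0.0, 0.001, -0.001]]
```

```bash
python3 -m crank '[[[-1.4,-0.1,3.5],[0,0,0],0],[[-1.4,-0.1,3.5],[0,0,0],0],[[-1.4,0,3.4],[0,0,0],0],[[0,0,0],[0,0,0],0],[[0,0,0],[0,0,0],0]]'
python3 -m crank '[[[0,0,0],[0,0,0],255],[[0,0,0],[0,0,0],255],[[0,0,0],[0,0,0],255],[[0,0,0],[0,0,0],255],[[0,0,0],[0,0,0],255]]' >/dev/null
python3 -m crank '[[[0,0,0],[0,0,0],255],[[0,0,0],[0,0,0],255],[[0,0,0],[0,0,0],255]]'
```

```text
time_s: 14.32
tool_pos: [0.4398, -0.0619, 0.0651]
orientation: [0.017, 0.98, 0.003, -0.197]
contact_force: [0.1, -0.0, -0.2]
width: 0.0852
gripper_force: 0.0
time_s: 15.32
tool_pos: [0.4397, -0.0615, 0.0646]
orientation: [0.016, 0.98, 0.003, -0.197]
contact_force: [0.3, -0.8, 6.4]
width: 0.022
gripper_force: 58.9
```

```bash
cat >> kin.py <<'E'
def objrel(base,yaw):  # save object pose in tool frame
    s=monitor.state(); T=Ro.from_quat(s["orientation"]); np.save("rel.npy",np.r_[T.inv().apply(np.array(base)-s["tool_pos"]),(T.inv()*Ro.from_euler("z",yaw)).as_quat()])
def target(y,up,x=0):
    v=np.load("rel.npy"); C=Ro.from_euler("ZY",[CAD[2],-.5]); R=C*Ro.from_quat(v[3:]).inv(); return cad(x,y,5+up)-R.apply(v[:3]),R.as_matrix()
def where():
    v=np.load("rel.npy"); s=monitor.state(); T=Ro.from_quat(s["orientation"]); print("object base in caddy mm",incad(T.apply(v[:3])+s["tool_pos"]),"tilt err",(Ro.from_euler("ZY",[CAD[2],-.5]).inv()*T*Ro.from_quat(v[3:])).as_rotvec().round(3),"q",s["qpos"].round(2))
E
python3 - <<'E'
from kin import *
im=cv2.imread("pics/top2.png"); hsv=cv2.cvtColor(im,cv2.COLOR_BGR2HSV); w=((hsv[...,1]<60)&(hsv[...,2]>150)).astype(np.uint8)
m=np.zeros_like(w); m[245:295,332:368]=w[245:295,332:368]; cs=cv2.findContours(m,0,1)[0]
if cs: print(cv2.minAreaRect((onz("top",max(cs,key=cv2.contourArea)[:,0],.1)[:,:2]*1000).astype(np.float32)))
objrel([.4475,-.0615,0],-.034)
s=monitor.state(); p=s["tool_pos"]+[0,0,.15]; R=Ro.from_quat(s["orientation"]).as_matrix()
plan(p,R,3)
pt,Rt=target(82.5,85); print(pt,toolR(0,0)[0]); plan(pt,Rt,10,p,R)
q=track(track(s["qpos"],p,R,20),pt,Rt); track(q,*target(82.5,0),20)
E
```

```text
((449.68603515625, -60.272457122802734), (81.97074890136719, 114.1826400756836), 89.01805877685547)
[[1.93, -0.0, -4.61], [0.0, 0.0, 0.0]]
[[1.93, -0.0, -4.61], [0.0, 0.0, 0.0]]
[[1.93, -0.0, -4.61], [0.0, 0.0, 0.0]]
[0.48585939 0.19648361 0.16193134] [ 0.  1. -0.]
[[-0.55, 2.59, 0.34], [0.0, -0.05, -0.0]]
[[-0.53, 2.59, 0.37], [0.0, -0.05, -0.0]]
[[-0.52, 2.59, 0.39], [0.0, -0.05, -0.0]]
[[-0.5, 2.59, 0.42], [0.0, -0.05, -0.0]]
[[-0.47, 2.59, 0.44], [0.0, -0.05, -0.0]]
[[-0.45, 2.59, 0.46], [0.0, -0.05, -0.0]]
[[-0.43, 2.59, 0.49], [0.0, -0.05, -0.0]]
[[-0.4, 2.59, 0.51], [0.0, -0.05, -0.0]]
[[-0.38, 2.59, 0.53], [0.0, -0.05, -0.0]]
[[-0.35, 2.59, 0.54], [0.0, -0.05, -0.0]]
  q [-0.29  0.62  0.56  1.71 -0.23  1.3   1.89] err mm [-0. -0. -0.] rad 0.0
  q [-0.83  0.51  0.53  2.01 -0.38  0.62  1.47] err mm [ 0. -0.  0.] rad 0.0
  q [-0.71  0.66  0.42  1.96 -0.47  0.5   1.57] err mm [-0.  0.  0.] rad 0.0
```

```bash
python3 -m crank '[[[1.9,0,-4.6],[0,0,0],255],[[1.9,0,-4.6],[0,0,0],255],[[1.9,0,-4.6],[0,0,0],255],[[-0.5,2.6,0.2],[0,-0.05,0],255],[[-0.5,2.6,0.2],[0,-0.05,0],255]]'
python3 -m crank '[[[-0.5,2.6,0.4],[0,-0.05,0],255],[[-0.5,2.6,0.4],[0,-0.05,0],255],[[-0.5,2.6,0.4],[0,-0.05,0],255],[[-0.5,2.6,0.5],[0,-0.05,0],255],[[-0.4,2.6,0.5],[0,-0.05,0],255]]' >/dev/null
python3 -m crank '[[[-0.4,2.6,0.5],[0,-0.05,0],255],[[-0.4,2.6,0.5],[0,-0.05,0],255],[[-0.4,2.6,0.5],[0,-0.05,0],255],[[0,0,0],[0,0,0],255],[[0,0,0],[0,0,0],255]]'
python3 - <<'E'
from kin import *
where(); plan(*target(82.5,75),2)
s=monitor.state(); im=imaging.snapshot("wrist")[:,:,::-1]; cv2.imwrite("pics/w6.png",im); np.save("w6.npy",np.r_[s["tool_pos"],s["orientation"]])
E
```

```text
time_s: 15.95
tool_pos: [0.4502, -0.0091, 0.2062]
orientation: [0.017, 0.989, 0.002, -0.147]
contact_force: [-0.6, -0.2, -1.8]
width: 0.0224
gripper_force: 59.4
time_s: 17.2
tool_pos: [0.4878, 0.1962, 0.1645]
orientation: [0.017, 0.999, -0.002, 0.051]
contact_force: [-0.0, -0.5, -1.4]
width: 0.0216
gripper_force: 59.4
object base in caddy mm [ 2.9 82.2 91.3] tilt err [-0.001  0.001 -0.002] q [-0.85  0.51  0.55  2.   -0.38  0.63  1.47]
[[-0.08, 0.01, 0.58], [-0.0, -0.001, -0.001]]
[[-0.08, 0.01, 0.58], [-0.0, -0.001, -0.001]]
```

```bash
cat >> kin.py <<'E'
def tinpred(name,st):
    v=np.load("rel.npy"); T=Ro.from_quat(st["orientation"]); X=[]
    for z in(0,.069,.1):
        for x,y in((-27,-12),(27,-12),(27,12),(-27,12)): X.append([x/1000,y/1000,z])
    return proj(name,T.apply(Ro.from_quat(v[3:]).apply(X)+v[:3])+st["tool_pos"],st).round(0).astype(int)
E
python3 - <<'E'
from kin import *
s=monitor.state()
for n in("wrist","side"):
    im=cv2.imread("pics/w6.png") if n=="wrist" else imaging.snapshot("side")[:,:,::-1]
    if n=="side": cv2.imwrite("pics/s6.png",im)
    h=cv2.cvtColor(np.ascontiguousarray(im),cv2.COLOR_BGR2HSV)
    P=tinpred(n,s); print(n,"base",P[:4].tolist(),"top",P[8:].tolist())
    g=((h[...,0]>55)&(h[...,0]<95)&(h[...,1]>90)&(h[...,2]>30)).astype(np.uint8)
    k,l,st,c=cv2.connectedComponentsWithStats(g); i=1+st[1:,4].argmax(); print("green bbox",st[i],"hull",cv2.approxPolyDP(cv2.convexHull(np.argwhere(l==i)[:,::-1].astype(np.int32)),4,True)[:,0].tolist())
E
```

```text
wrist base [[302, 252], [302, 330], [337, 330], [337, 252]] top [[291, 241], [291, 367], [347, 367], [348, 241]]Traceback (most recent call last):
  File "<stdin>", line 9, in <module>
ValueError: attempt to get argmax of an empty sequence
```

```bash
python3 - <<'E'
from kin import *
s=monitor.state()
im=cv2.imread("pics/w6.png"); h=cv2.cvtColor(im,cv2.COLOR_BGR2HSV)
g=((h[...,1]<60)&(h[...,2]>140)).astype(np.uint8); k,l,st,c=cv2.connectedComponentsWithStats(g); print([st[i].tolist() for i in range(1,k) if st[i,4]>150])
im=imaging.snapshot("side")[:,:,::-1].copy(); cv2.imwrite("pics/s6.png",im); h=cv2.cvtColor(im,cv2.COLOR_BGR2HSV)
P=tinpred("side",s); print("side base",P[:4].tolist(),"z69",P[4:8].tolist(),"top",P[8:].tolist())
g=((h[...,0]>55)&(h[...,0]<95)&(h[...,1]>60)&(h[...,2]>20)).astype(np.uint8); g[:150]=0;g[280:]=0;g[:,:220]=0;g[:,330:]=0
k,l,st,c=cv2.connectedComponentsWithStats(g); i=1+st[1:,4].argmax(); print("green",st[i],cv2.approxPolyDP(cv2.convexHull(np.argwhere(l==i)[:,::-1].astype(np.int32)),2,True)[:,0].tolist())
E
```

```text
[[519, 6, 88, 100, 2119], [446, 208, 170, 197, 24151], [115, 242, 99, 3, 233], [226, 242, 56, 4, 160], [324, 242, 20, 118, 1721], [182, 249, 54, 39, 1873], [296, 249, 27, 111, 1862], [176, 318, 79, 7, 292]]
side base [[256, 206], [271, 192], [266, 188], [252, 201]] z69 [[244, 191], [259, 176], [254, 172], [239, 186]] top [[238, 183], [253, 169], [248, 165], [233, 179]]
green [243 177  26  27 237] [[268, 192], [254, 203], [243, 189], [258, 177]]
```

```bash
python3 - <<'E'
from kin import *
plan(*target(82.5,50),2); p,R=target(82.5,50); plan(target(82.5,0)[0],R,5,p,R)
E
```

```text
[[-0.54, 0.03, 1.74], [-0.0, -0.0, -0.002]]
[[-0.54, 0.03, 1.74], [-0.0, -0.0, -0.002]]
[[-0.39, 0.0, 0.92], [0.0, 0.0, 0.0]]
[[-0.39, 0.0, 0.92], [0.0, 0.0, 0.0]]
[[-0.39, 0.0, 0.92], [0.0, 0.0, 0.0]]
[[-0.39, 0.0, 0.92], [0.0, 0.0, 0.0]]
[[-0.39, 0.0, 0.92], [0.0, 0.0, 0.0]]
```

```bash
python3 -m crank '[[[-0.5,0,1.7],[0,0,0],255],[[-0.5,0,1.7],[0,0,0],255],[[0,0,0],[0,0,0],255],[[0,0,0],[0,0,0],255]]'; python3 -c "
from kin import *
where();plan(*target(82.5,30),2)"; python3 -m crank '[[[-0.4,0,0.9],[0,0,0],255],[[-0.4,0,0.9],[0,0,0],255],[[0,0,0],[0,0,0],255]]'; python3 -c "
from kin import *
where();plan(*target(82.5,3),3)"
```

```text
time_s: 17.8
tool_pos: [0.5013, 0.1963, 0.1313]
orientation: [0.017, 0.999, -0.001, 0.051]
contact_force: [-0.2, 0.2, -1.3]
width: 0.0218
gripper_force: 59.4
object base in caddy mm [-1.3 82.7 55.7] tilt err [-0.001  0.001 -0.002] q [-0.8   0.57  0.5   2.   -0.42  0.57  1.51]
[[-0.46, -0.01, 0.93], [-0.0, -0.001, -0.001]]
[[-0.46, -0.01, 0.93], [-0.0, -0.001, -0.001]]
time_s: 18.18
tool_pos: [0.511, 0.1962, 0.1138]
orientation: [0.016, 0.999, -0.001, 0.051]
contact_force: [0.1, -0.5, -1.0]
width: 0.0216
gripper_force: 59.4
object base in caddy mm [-1.  83.  35.7] tilt err [-0.001  0.001 -0.001] q [-0.77  0.61  0.47  1.99 -0.44  0.54  1.53]
[[-0.39, -0.02, 0.84], [-0.0, -0.0, -0.001]]
[[-0.39, -0.02, 0.84], [-0.0, -0.0, -0.001]]
[[-0.39, -0.02, 0.84], [-0.0, -0.0, -0.001]]
```

Entering the slot with no contact force. Continue to the floor.

```bash
python3 -m crank '[[[-0.4,0,0.8],[0,0,0],255],[[-0.4,0,0.8],[0,0,0],255],[[0,0,0],[0,0,0],255]]'; python3 -m crank '[[[-0.3,0,0.6],[0,0,0],255],[[0,0,0],[0,0,0],255],[[0,0,0],[0,0,0],255]]';python3 -c "
from kin import *
where()"; python3 -m crank '[[[-0.15,0,0.35],[0,0,0],255],[[0,0,0],[0,0,0],255],[[0,0,0],[0,0,0],255]]';  python3 -c "
from kin import *
where()"
```

```text
time_s: 18.55
tool_pos: [0.5207, 0.1958, 0.0988]
orientation: [0.016, 0.999, -0.001, 0.051]
contact_force: [-0.2, 0.0, -2.2]
width: 0.0217
gripper_force: 59.4
time_s: 18.92
tool_pos: [0.5242, 0.196, 0.0938]
orientation: [0.016, 0.999, -0.001, 0.051]
contact_force: [-0.3, -0.0, -1.6]
width: 0.022
gripper_force: 59.4
object base in caddy mm [ 0.9 83.2 11.8] tilt err [-0.     0.001 -0.002] q [-0.73  0.65  0.44  1.98 -0.46  0.51  1.56]
time_s: 19.3
tool_pos: [0.5261, 0.1959, 0.0905]
orientation: [0.016, 0.999, -0.001, 0.051]
contact_force: [0.4, -0.4, -1.2]
width: 0.022
gripper_force: 59.4
object base in caddy mm [ 1.  83.2  8. ] tilt err [-0.     0.001 -0.002] q [-0.73  0.66  0.44  1.98 -0.47  0.51  1.56]
```

```bash
python3 -m crank '[[[-0.1,0,0.25],[0,0,0],255],[[0,0,0],[0,0,0],255]]';python3 -m crank '[[[-0.1,0,0.25],[0,0,0],255],[[0,0,0],[0,0,0],255]]'; python3 -m crank '[[[-0.05,0,0.15],[0,0,0],255],[[0,0,0],[0,0,0],255]]';  python3 -c "
from kin import *
where()"
```

```text
time_s: 19.55
tool_pos: [0.5274, 0.1959, 0.088]
orientation: [0.016, 0.999, -0.001, 0.051]
contact_force: [0.2, -0.4, -1.7]
width: 0.0221
gripper_force: 59.5
time_s: 19.8
tool_pos: [0.5272, 0.1957, 0.0876]
orientation: [0.016, 0.999, -0.0, 0.05]
contact_force: [-9.8, -2.0, 22.8]
width: 0.0223
gripper_force: 62.3
time_s: 20.05
tool_pos: [0.5272, 0.1957, 0.0875]
orientation: [0.017, 0.999, 0.0, 0.049]
contact_force: [-16.0, -3.5, 37.3]
width: 0.022
gripper_force: 64.1
object base in caddy mm [ 0.3 83.2  4.9] tilt err [ 0.002  0.004 -0.003] q [-0.72  0.66  0.43  1.97 -0.47  0.51  1.57]
```

Floor reached: firm contact with the base at caddy z 4.9 mm. Ease off, release, withdraw.

```bash
python3 -m crank '[[[0.1,0,-0.25],[0,0,0],255],[[0,0,0],[0,0,0],150],[[0,0,0],[0,0,0],60],[[0,0,0],[0,0,0],0],[[0,0,0],[0,0,0],0]]';python3 -m crank '[[[0,0,0],[0,0,0],0],[[0,0,0],[0,0,0],0],[[0,0,0],[0,0,0],0]]'; python3 -m crank '[[[0,0,-3],[0,0,0],0],[[0,0,-4],[0,0,0],0],[[0,0,-5],[0,0,0],0],[[0,0,0],[0,0,0],0]]'
python3 - <<'E'
from kin import *
s=monitor.state()
im=imaging.snapshot("wrist")[:,:,::-1]; cv2.imwrite("pics/w7.png",im)
T=np.array([cad(x,82.5+y,105) for x,y in((-27,-12),(27,-12),(27,12),(-27,12))]); print(proj("wrist",T,s).round().tolist())
h=cv2.cvtColor(im.copy(),cv2.COLOR_BGR2HSV); g=((h[...,1]<60)&(h[...,2]>140)).astype(np.uint8); k,l,st,c=cv2.connectedComponentsWithStats(g); print([st[i].tolist() for i in range(1,k) if st[i,4]>400])
# jar plan
jar=np.array([.486,-.263,0])
R=Rk(0,-.4); g=jar+[0,0,.076]+R[:,2]*.019; a=g+[0,0,.13]; p0=s["tool_pos"]+[-.02,0,.03]
print(g,s["tool_pos"]); q=track(s["qpos"],a,R); q=track(q,g,R,20)
for yaw in (.2,): pass
plan(a,R,16)
E
```

```text
time_s: 20.68
tool_pos: [0.528, 0.1958, 0.0864]
orientation: [0.016, 0.999, -0.001, 0.051]
contact_force: [-0.2, 1.7, -0.2]
width: 0.085
gripper_force: 0.0
time_s: 21.05
tool_pos: [0.528, 0.1959, 0.0866]
orientation: [0.016, 0.999, -0.001, 0.051]
contact_force: [0.4, 0.4, 0.4]
width: 0.0854
gripper_force: 0.0
time_s: 21.55
tool_pos: [0.5182, 0.1971, 0.2096]
orientation: [0.016, 0.998, 0.001, 0.054]
contact_force: [0.7, -0.2, -1.0]
width: 0.0855
gripper_force: 0.0
[[300.0, 182.0], [300.0, 256.0], [333.0, 256.0], [333.0, 182.0]]
[[490, 0, 86, 65, 1645], [611, 0, 29, 95, 2601], [434, 170, 162, 201, 24778], [189, 203, 51, 36, 1246]]
[ 0.47860105 -0.263       0.05849984] [0.51815731 0.1970725  0.20963841]
  q [ 0.02  0.79  0.6   1.46 -0.2   1.34  2.19] err mm [-0.  0. -0.] rad 0.0
  q [ 0.05  0.95  0.54  1.53 -0.27  1.13  2.2 ] err mm [ 0. -0.  0.] rad 0.0
[[0.16, -2.88, 0.1], [0.0, 0.032, -0.002]]
[[0.16, -2.88, 0.11], [0.0, 0.032, -0.002]]
[[0.16, -2.88, 0.11], [0.0, 0.032, -0.002]]
[[0.16, -2.88, 0.12], [0.0, 0.032, -0.002]]
[[0.16, -2.88, 0.12], [0.0, 0.032, -0.002]]
[[0.17, -2.88, 0.13], [0.0, 0.032, -0.002]]
[[0.17, -2.88, 0.14], [0.0, 0.032, -0.002]]
[[0.17, -2.88, 0.14], [0.0, 0.032, -0.002]]
[[0.17, -2.88, 0.15], [0.0, 0.032, -0.002]]
[[0.17, -2.88, 0.16], [0.0, 0.032, -0.002]]
[[0.17, -2.88, 0.16], [0.0, 0.032, -0.002]]
[[0.17, -2.88, 0.17], [0.0, 0.032, -0.002]]
[[0.17, -2.88, 0.18], [0.0, 0.032, -0.002]]
[[0.17, -2.88, 0.18], [0.0, 0.032, -0.002]]
[[0.17, -2.88, 0.19], [0.0, 0.032, -0.002]]
[[0.17, -2.87, 0.2], [0.0, 0.032, -0.002]]
```

```bash
python3 - <<'E'
from kin import *
s=monitor.state(); im=cv2.imread("pics/w7.png"); h=cv2.cvtColor(im,cv2.COLOR_BGR2HSV)
g=((h[...,1]<70)&(h[...,2]>95)).astype(np.uint8); m=np.zeros_like(g); m[165:275,285:350]=g[165:275,285:350]
k,l,st,c=cv2.connectedComponentsWithStats(m); print([st[i].tolist() for i in range(1,k) if st[i,4]>100]); print(im[170:270:6,316].tolist()); print(im[220,290:346:4].tolist())
im=imaging.snapshot("side")[:,:,::-1].copy(); cv2.imwrite("pics/s7.png",im); h=cv2.cvtColor(im,cv2.COLOR_BGR2HSV)
for z in(50,74,105): print(z,proj("side",np.array([cad(x,82.5+y,z) for x,y in((-29,-12),(25,-12),(25,12),(-29,12))])).round().tolist())
g=((h[...,1]<60)&(h[...,2]>110)).astype(np.uint8); n=np.zeros_like(g); n[150:215,225:290]=g[150:215,225:290]; k,l,st,c=cv2.connectedComponentsWithStats(n)
for i in range(1,k):
  if st[i,4]>60: print(st[i].tolist(),cv2.approxPolyDP(cv2.convexHull(np.argwhere(l==i)[:,::-1].astype(np.int32)),2,True)[:,0].tolist())
E
python3 -m crank '[[[0.1,-2.9,0],[0,0.032,0],0],[[0.1,-2.9,0],[0,0.032,0],0],[[0.1,-2.9,0],[0,0.032,0],0],[[0.1,-2.9,0.1],[0,0.032,0],0],[[0.1,-2.9,0.1],[0,0.032,0],0]]' >/dev/null
python3 -m crank '[[[0.1,-2.9,0.1],[0,0.032,0],0],[[0.1,-2.9,0.1],[0,0.032,0],0],[[0.1,-2.9,0.1],[0,0.032,0],0],[[0.1,-2.9,0.1],[0,0.032,0],0],[[0.1,-2.9,0.1],[0,0.032,0],0]]'
python3 -m crank '[[[0.1,-2.9,0.1],[0,0.032,0],0],[[0.1,-2.9,0.1],[0,0.032,0],0],[[0.1,-2.9,0.1],[0,0.032,0],0],[[0.1,-2.9,0.1],[0,0.032,0],0],[[0.1,-2.9,0.1],[0,0.032,0],0]]' >/dev/null
python3 -m crank '[[[0,0,0],[0,0,0],0],[[0,0,0],[0,0,0],0]]'
python3 - <<'E'
from kin import *
s=monitor.state(); print(s["qpos"].round(2))
im=imaging.snapshot("wrist")[:,:,::-1].copy(); cv2.imwrite("pics/w8.png",im); h=cv2.cvtColor(im,cv2.COLOR_BGR2HSV)
print(proj("wrist",[[.486,-.263,.095]],s))
r=(((h[...,0]<6)|(h[...,0]>174))&(h[...,1]>140)&(h[...,2]>205)).astype(np.uint8); k,l,st,c=cv2.connectedComponentsWithStats(r)
for i in range(1,k):
  if st[i,4]>300:
    P=onz("wrist",max(cv2.findContours((l==i).astype(np.uint8),0,1)[0],key=cv2.contourArea)[:,0],.095,s); print(st[i],c[i],cv2.minEnclosingCircle((P[:,:2]*1000).astype(np.float32)))
E
```

```text
[[285, 178, 54, 89, 3485]]
[[32, 46, 72], [40, 55, 80], [114, 126, 131], [116, 128, 133], [117, 128, 133], [117, 130, 135], [118, 129, 135], [116, 127, 134], [120, 130, 136], [118, 130, 136], [120, 130, 136], [122, 134, 138], [120, 132, 137], [115, 126, 133], [58, 73, 53], [95, 100, 102], [88, 102, 121]]
[[132, 193, 226], [100, 109, 112], [130, 140, 140], [114, 124, 131], [122, 132, 138], [121, 132, 137], [119, 130, 136], [120, 129, 135], [120, 131, 137], [123, 134, 139], [118, 128, 134], [88, 94, 93], [63, 71, 78], [51, 73, 114]]
50 [[262.0, 215.0], [276.0, 202.0], [271.0, 198.0], [257.0, 211.0]]
74 [[258.0, 210.0], [272.0, 197.0], [267.0, 193.0], [253.0, 206.0]]
105 [[252.0, 204.0], [267.0, 190.0], [262.0, 186.0], [248.0, 200.0]]
[225, 150, 65, 55, 2507] [[289, 157], [289, 179], [265, 197], [252, 204], [244, 204], [225, 193], [226, 165], [256, 151], [274, 150]]
time_s: 22.9
tool_pos: [0.4947, -0.0938, 0.198]
orientation: [0.016, 0.994, 0.002, -0.111]
contact_force: [-0.3, -0.2, -0.4]
width: 0.0853
gripper_force: 0.0
time_s: 23.78
tool_pos: [0.4843, -0.2368, 0.1951]
orientation: [0.016, 0.982, 0.004, -0.189]
contact_force: [0.9, 0.2, 0.4]
width: 0.0855
gripper_force: 0.0
[ 0.01  0.76  0.58  1.5  -0.22  1.33  2.15]
[[285.09018597 278.63460938]]
[252 245  67  68 690] [281.19710145 286.1173913 ] ((485.9645690917969, -263.3626403808594), 26.806499481201172)
```

```bash
python3 - <<'E'
from kin import *
R=Rk(-.032,-.4); g=np.array([.486,-.2634,.076])+R[:,2]*.019; plan(g+[0,0,.06],R,2); plan(g,R,2,g+[0,0,.06],R)
E
```

```text
[[-1.19, -1.35, 3.67], [0.001, 0.01, 0.0]]
[[-1.23, -1.34, 3.65], [0.001, 0.01, 0.0]]
[[-1.17, -0.0, 2.76], [0.0, 0.0, 0.0]]
[[-1.17, -0.0, 2.76], [0.0, 0.0, 0.0]]
```

```bash
python3 -m crank '[[[-0.5,-1.4,1.5],[0,0.01,0],0],[[-0.9,-1.3,2.5],[0,0.01,0],0],[[-1,0,3.3],[0,0,0],0],[[0,0,0],[0,0,0],0]]'
python3 - <<'E'
from kin import *
R=Rk(-.032,-.4); g=np.array([.486,-.2634,.076])+R[:,2]*.019; plan(g,R,2)
E
```

```text
time_s: 24.32
tool_pos: [0.4762, -0.2637, 0.1172]
orientation: [0.016, 0.98, 0.004, -0.2]
contact_force: [-0.2, 0.5, 0.5]
width: 0.0856
gripper_force: 0.0
[[-1.26, 0.02, 2.65], [0.001, -0.002, -0.0]]
[[-1.26, 0.03, 2.66], [0.001, -0.002, -0.0]]
```

```bash
python3 -m crank '[[[-1.3,0,2.7],[0,0,0],0],[[-1.3,0,2.6],[0,0,0],0],[[0,0,0],[0,0,0],0],[[0,0,0],[0,0,0],0]]'
python3 -m crank '[[[0,0,0],[0,0,0],255],[[0,0,0],[0,0,0],255],[[0,0,0],[0,0,0],255],[[0,0,0],[0,0,0],255],[[0,0,0],[0,0,0],255]]'
python3 - <<'E'
from kin import *
objrel([.486,monitor.state()["tool_pos"][1]*.5-.2634*.5,0],0)
s=monitor.state(); p=s["tool_pos"]+[0,0,.15]; R=Ro.from_quat(s["orientation"]).as_matrix(); plan(p,R,3)
pt,Rt=target(-17,85); plan(pt,Rt,12,p,R)
q=track(track(s["qpos"],p,R,20),pt,Rt); track(q,*target(-17,0),20)
# pots, from the earlier top view of caddy (w7 near): lid centres
v=cv2.imread("pics/w1.png"); h=cv2.cvtColor(v,cv2.COLOR_BGR2HSV); w=np.load("w1.npy"); st0=dict(tool_pos=w[:3],orientation=w[3:])
C=Ro.from_euler("ZY",[CAD[2],-.5]); n=C.apply([0,0,1])
for nm,uv in(("sq",[[331,205],[337,159],[391,168],[375,217]]),("rd",[[314,285],[356,285],[335,265],[335,309]])):
    P=onplane("wrist",uv,cad(0,0,47),n,st0); print(nm,[incad(x).tolist() for x in P])
E
```

```text
time_s: 24.82
tool_pos: [0.4825, -0.2656, 0.0623]
orientation: [0.016, 0.98, 0.002, -0.197]
contact_force: [-0.2, -0.4, 1.0]
width: 0.0855
gripper_force: 0.0
time_s: 25.45
tool_pos: [0.4851, -0.2684, 0.0682]
orientation: [0.016, 0.981, -0.0, -0.194]
contact_force: [4.1, 1.9, 38.6]
width: 0.0002
gripper_force: 18.9
[[1.9, -0.03, -4.62], [-0.0, 0.0, -0.0]]
[[1.9, -0.03, -4.62], [-0.0, 0.0, -0.0]]
[[1.9, -0.03, -4.62], [-0.0, 0.0, -0.0]]
[[-0.08, 3.03, 0.4], [-0.002, -0.042, 0.002]]
[[-0.05, 3.03, 0.4], [-0.002, -0.042, 0.002]]
[[-0.03, 3.03, 0.41], [-0.002, -0.042, 0.002]]
[[-0.0, 3.03, 0.42], [-0.002, -0.042, 0.002]]
[[0.02, 3.02, 0.42], [-0.002, -0.042, 0.002]]
[[0.05, 3.02, 0.43], [-0.002, -0.042, 0.002]]
[[0.07, 3.02, 0.43], [-0.002, -0.042, 0.002]]
[[0.1, 3.02, 0.43], [-0.002, -0.042, 0.002]]
[[0.12, 3.02, 0.43], [-0.002, -0.042, 0.002]]
[[0.15, 3.02, 0.43], [-0.002, -0.042, 0.002]]
[[0.17, 3.02, 0.43], [-0.002, -0.042, 0.002]]
[[0.2, 3.02, 0.43], [-0.002, -0.042, 0.002]]
  q [ 0.04  0.76  0.59  1.41 -0.19  1.41  2.16] err mm [-0.  0. -0.] rad 0.0
  q [-0.64  0.46  0.54  2.09 -0.41  0.58  1.68] err mm [ 0. -0.  0.] rad 0.0
  q [-0.5   0.62  0.41  2.05 -0.52  0.46  1.79] err mm [-0.  0.  0.] rad 0.0
sq [[-26.3, 13.3, 47.0], [-29.3, 59.7, 47.0], [26.3, 63.6, 47.0], [21.3, 14.5, 47.0]]
rd [[-28.1, -76.9, 47.0], [18.1, -59.1, 47.0], [-9.0, -46.3, 47.0], [1.5, -94.5, 47.0]]
```

The fingers closed on nothing. I look at once.

```bash
python3 - <<'E'
from kin import *
a=imaging.snapshot("wrist")[:,:,::-1]; b=imaging.snapshot("side")[:,:,::-1]; t=imaging.snapshot("top")[:,:,::-1]
for n,i in(("wa",a),("sa",b),("ta",t)): cv2.imwrite(f"pics/{n}.png",i)
c=np.zeros((600,800,3),np.uint8); c[:300,:400]=cv2.resize(a,(400,300)); c[:300,400:]=cv2.resize(b[240:390,280:480],(400,300),interpolation=cv2.INTER_CUBIC)
c[300:,:400]=cv2.resize(t[190:290,370:503],(400,300),interpolation=cv2.INTER_CUBIC); c[300:,400:]=cv2.resize(b[150:270,220:380],(400,300),interpolation=cv2.INTER_CUBIC)
cv2.imwrite("pics/c10.png",c)
E
```

```text
(no output)
```

View pics/c10.png

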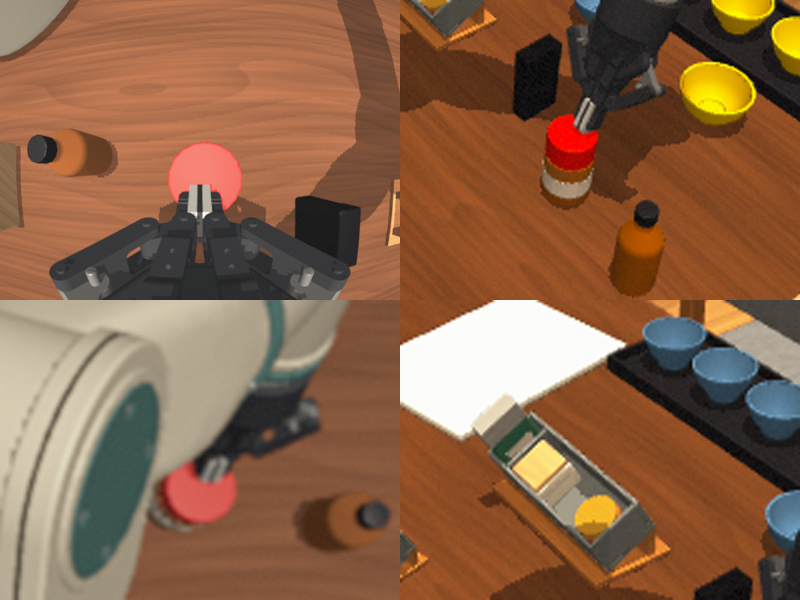

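Picture: the jar still stands upright. The wrist view shows its lid centred near (328,282) in full-size pixels, with the shut fingers behind its far edge: it was squeezed out towards the robot. The tin sits square in its slot, with both pots in place. I retreat along the tool axis and measure the jar again.

```bash
python3 -m crank '[[[0,0,-1],[0,0,0],255],[[0,0,-3],[0,0,0],255],[[0,0,-4],[0,0,0],255],[[0,0,-4],[0,0,0],255],[[0,0,0],[0,0,0],255]]'
python3 -m crank '[[[0,0,0],[0,0,0],0],[[0,0,0],[0,0,0],0],[[0,0,0],[0,0,0],0],[[0,0,0],[0,0,0],0],[[0,0,0],[0,0,0],0]]' >/dev/null
cat >> kin.py <<'E'
def jarlook(fn):
    s=monitor.state(); im=imaging.snapshot("wrist")[:,:,::-1].copy(); cv2.imwrite(fn,im); h=cv2.cvtColor(im,cv2.COLOR_BGR2HSV)
    r=(((h[...,0]<8)|(h[...,0]>172))&(h[...,1]>110)&(h[...,2]>100)).astype(np.uint8); k,l,st,c=cv2.connectedComponentsWithStats(r)
    i=1+st[1:,4].argmax(); print(st[i],c[i].round()); m=(l==i); vs=np.percentile(h[...,2][m],[5,25,50,75,95]); print("V",vs)
    top=(m&(h[...,2]>235)).astype(np.uint8)
    for nm,mm in(("all",m.astype(np.uint8)),("bright",top)):
        if mm.sum()<200: continue
        k=max(cv2.findContours(mm,0,1)[0],key=cv2.contourArea)[:,0]; P=onz("wrist",k,.095,s); print(nm,mm.sum(),cv2.minEnclosingCircle((P[:,:2]*1000).astype(np.float32)),(np.ptp(P[:,:2],0)*1000).round(),((P[:,:2].max(0)+P[:,:2].min(0))*500).round())
E
python3 - <<'E'
from kin import *
print(monitor.state()["tool_pos"]); jarlook("pics/w11.png")
for fn in("pics/sa.png","pics/s12.png"):
  if fn[-6:]=="12.png": cv2.imwrite(fn,imaging.snapshot("side")[:,:,::-1])
  h=cv2.cvtColor(cv2.imread(fn),cv2.COLOR_BGR2HSV); r=(((h[...,0]<6)|(h[...,0]>174))&(h[...,1]>180)&(h[...,2]>150)).astype(np.uint8); k,l,st,c=cv2.connectedComponentsWithStats(r); i=1+st[1:,4].argmax(); print("side lid",st[i],c[i])
print("side pred",proj("side",[[.486,-.263,.08]]))
E
```

```text
time_s: 26.22
tool_pos: [0.5307, -0.2673, 0.1741]
orientation: [0.016, 0.981, 0.002, -0.195]
contact_force: [0.2, 0.4, -1.2]
width: 0.0001
gripper_force: 0.0
[ 0.52812064 -0.26629962  0.17129594]
[ 284  184   74   75 4289] [320. 221.]
V [246.4 247.  247.  247.  249. ]
all 4289 ((486.2044982910156, -263.6170654296875), 27.243927001953125) [54. 53.] [ 486. -263.]
bright 4140 ((485.92132568359375, -263.86187744140625), 26.72968292236328) [52. 53.] [ 486. -264.]
side lid [354 297  25  28 469] [365.08955224 311.25373134]
side lid [353 297  26  28 533] [365.78424015 310.13320826]
side pred [[365.18201867 310.77441456]]
```

```bash
python3 - <<'E'
from kin import *
st=dict(tool_pos=np.array([.4851,-.2684,.0682]),orientation=np.array([.016,.981,0,-.194]))
print("TCP wrist",proj("wrist",[st["tool_pos"]],st),"TCP side",proj("side",[st["tool_pos"]]),"top",proj("top",[st["tool_pos"]]))
print("jar lid wrist pred",proj("wrist",[[.486,-.2636,.095]],st))
for fn in("pics/wa.png","pics/ta.png"):
  h=cv2.cvtColor(cv2.imread(fn),cv2.COLOR_BGR2HSV); r=(((h[...,0]<8)|(h[...,0]>172))&(h[...,1]>80)&(h[...,2]>150)).astype(np.uint8); k,l,s,c=cv2.connectedComponentsWithStats(r); i=1+s[1:,4].argmax(); print(fn,s[i],c[i])
print("top pred",proj("top",[[.486,-.2636,.095]]))
s=monitor.state(); print(s["tool_pos"],fk(s["qpos"],SG,LL,Y0,TW)[0],s["width"])
E
```

```text
TCP wrist [[318.52733144 282.50797077]] TCP side [[366.14170277 316.17179309]] top [[435.28501969 254.25642808]]
jar lid wrist pred [[329.08005445 286.9096774 ]]
pics/wa.png [ 268  226  120  111 8406] [329.64097074 274.41839163]
pics/ta.png [425 244  24  20 328] [436.08536585 254.52439024]
top pred [[435.94508597 252.74626489]]
[ 0.52820504 -0.2663704   0.17141178] [ 0.51860896 -0.27139871  0.16660361] 0.08548995230223141
```

The jar has not moved. The adaptive fingertips rode up over the lid because the open fingers stand back and only gripped its top few millimetres. I regrasp 16 mm deeper, with the pads centred on the jar axis.

```bash
python3 - <<'E'
from kin import *
R=Rk(0,-.4); a=np.array([.4755,-.2636,.15]); g=np.array([.4755,-.2636,.046]); plan(a,R,2); plan(g,R,3,a,R)
E
```

```text
[[2.02, 0.05, 2.01], [0.006, 0.001, -0.015]]
[[2.01, 0.1, 2.01], [0.006, 0.001, -0.015]]
[[-1.35, -0.0, 3.19], [0.0, 0.0, 0.0]]
[[-1.35, -0.0, 3.19], [0.0, 0.0, 0.0]]
[[-1.35, -0.0, 3.19], [0.0, 0.0, 0.0]]
```

```bash
python3 -m crank '[[[2,0.1,2],[0.006,0,-0.015],0],[[2,0.1,2],[0.006,0,-0.015],0],[[-1.3,0,3.2],[0,0,0],0],[[0,0,0],[0,0,0],0]]'; python3 - <<'E'
from kin import *
R=Rk(0,-.4); g=np.array([.4755,-.2636,.046]); plan(g,R,2)
E
```

```text
time_s: 27.45
tool_pos: [0.4742, -0.2618, 0.1141]
orientation: [0.0, 0.98, 0.001, -0.2]
contact_force: [0.3, -0.8, 0.6]
width: 0.0858
gripper_force: 0.0
[[-1.39, -0.1, 3.11], [0.001, -0.001, 0.0]]
[[-1.39, -0.09, 3.11], [0.001, -0.001, 0.0]]
```

```bash
python3 -m crank '[[[-1.4,-0.1,3.1],[0,0,0],0],[[-1.4,-0.1,3.1],[0,0,0],0],[[0,0,0],[0,0,0],0],[[0,0,0],[0,0,0],0]]'
python3 -m crank '[[[0,0,0],[0,0,0],80],[[0,0,0],[0,0,0],80],[[0,0,0],[0,0,0],80],[[0,0,0],[0,0,0],80]]'
```

```text
time_s: 27.95
tool_pos: [0.4782, -0.2659, 0.0491]
orientation: [0.0, 0.98, -0.001, -0.197]
contact_force: [-0.2, 0.0, 0.3]
width: 0.0852
gripper_force: 0.0
time_s: 28.45
tool_pos: [0.4774, -0.2651, 0.0477]
orientation: [0.0, 0.98, -0.0, -0.198]
contact_force: [0.2, -0.3, -0.2]
width: 0.0585
gripper_force: 0.0
```

```bash
python3 -m crank '[[[0,0,0],[0,0,0],120],[[0,0,0],[0,0,0],120],[[0,0,0],[0,0,0],120]]'
```

```text
time_s: 28.82
tool_pos: [0.4775, -0.265, 0.0482]
orientation: [0.0, 0.98, 0.0, -0.198]
contact_force: [0.4, 1.3, 5.1]
width: 0.0514
gripper_force: 61.7
```

```bash
python3 - <<'E'
from kin import *
objrel([.486,-.2646,0],0)
E
python3 -m crank '[[[1.2,0,-2.8],[0,0,0],120],[[1.9,0,-4.6],[0,0,0],120],[[1.9,0,-4.6],[0,0,0],120],[[1.2,0,-2.8],[0,0,0],120],[[0,0,0],[0,0,0],120]]'
python3 - <<'E'
from kin import *
s=monitor.state(); print(s["qpos"].round(2))
pt,Rt=target(-17,85); plan(pt,Rt,14)
q=track(s["qpos"],pt,Rt); track(q,*target(-17,0),20)
E
```

```text
time_s: 29.45
tool_pos: [0.4786, -0.2659, 0.2095]
orientation: [0.0, 0.981, -0.001, -0.196]
contact_force: [-0.1, 0.3, -3.3]
width: 0.0515
gripper_force: 63.6
[ 0.05  0.76  0.58  1.46 -0.18  1.37  2.2 ]
[[-0.24, 2.59, 0.38], [-0.0, -0.035, 0.002]]
[[-0.22, 2.59, 0.39], [-0.0, -0.035, 0.002]]
[[-0.2, 2.59, 0.39], [-0.0, -0.035, 0.002]]
[[-0.18, 2.59, 0.4], [-0.0, -0.035, 0.002]]
[[-0.16, 2.59, 0.41], [-0.0, -0.035, 0.002]]
[[-0.14, 2.59, 0.42], [-0.0, -0.035, 0.002]]
[[-0.12, 2.59, 0.42], [-0.0, -0.035, 0.002]]
[[-0.1, 2.59, 0.43], [-0.0, -0.035, 0.002]]
[[-0.08, 2.59, 0.43], [-0.0, -0.035, 0.002]]
[[-0.06, 2.59, 0.44], [-0.0, -0.035, 0.002]]
[[-0.04, 2.59, 0.44], [-0.0, -0.035, 0.002]]
[[-0.02, 2.59, 0.44], [-0.0, -0.035, 0.002]]
[[0.0, 2.59, 0.44], [-0.0, -0.035, 0.002]]
[[0.03, 2.59, 0.44], [-0.0, -0.035, 0.002]]
  q [-0.62  0.5   0.51  2.09 -0.44  0.54  1.74] err mm [ 0. -0.  0.] rad 0.0
  q [-0.49  0.66  0.38  2.04 -0.54  0.43  1.83] err mm [-0.  0.  0.] rad 0.0
```

```bash
python3 -m crank '[[[-0.2,2.6,0],[0,-0.035,0],120],[[-0.2,2.6,0.2],[0,-0.035,0],120],[[-0.2,2.6,0.3],[0,-0.035,0],120],[[-0.2,2.6,0.4],[0,-0.035,0],120],[[-0.2,2.6,0.4],[0,-0.035,0],120]]' >/dev/null
python3 -m crank '[[[-0.1,2.6,0.4],[0,-0.035,0],120],[[-0.1,2.6,0.4],[0,-0.035,0],120],[[-0.1,2.6,0.4],[0,-0.035,0],120],[[-0.1,2.6,0.4],[0,-0.035,0],120],[[-0.1,2.6,0.4],[0,-0.035,0],120]]' >/dev/null
python3 -m crank '[[[0,2.6,0.4],[0,-0.035,0],120],[[0,2.6,0.4],[0,-0.035,0],120],[[0,2.4,0.4],[0,-0.035,0],120],[[0,2.4,0.4],[0,-0.035,0],120],[[0,0,0],[0,0,0],120]]'
python3 - <<'E'
from kin import *
where(); plan(*target(-17,85),2)
s=monitor.state(); im=imaging.snapshot("wrist")[:,:,::-1].copy(); cv2.imwrite("pics/w13.png",im)
t=imaging.snapshot("top")[:,:,::-1].copy(); cv2.imwrite("pics/t13.png",t); sd=imaging.snapshot("side")[:,:,::-1].copy(); cv2.imwrite("pics/s13.png",sd)
# jar axis check in side view: lid centroid against prediction; wrist lid circle
v=np.load("rel.npy"); T=Ro.from_quat(s["orientation"]); X=lambda z:T.apply(Ro.from_quat(v[3:]).apply([[0,0,z]])+v[:3])+s["tool_pos"]
print("pred side lid",proj("side",X(.08)),"base",proj("side",X(0)),"wrist lid top",proj("wrist",X(.095),s))
for n,i in(("side",sd),("wrist",im)):
  h=cv2.cvtColor(i,cv2.COLOR_BGR2HSV); r=(((h[...,0]<8)|(h[...,0]>172))&(h[...,1]>110)&(h[...,2]>110)).astype(np.uint8); k,l,st,c=cv2.connectedComponentsWithStats(r); j=1+st[1:,4].argmax(); print(n,st[j],c[j].round(1))
# pots in wrist view
for nm,m in(("wood/brass",(h[...,0]>10)&(h[...,0]<30)&(h[...,1]>60)&(h[...,2]>170)),):
  k,l,st,c=cv2.connectedComponentsWithStats(m.astype(np.uint8))
  for j in range(1,k):
    if st[j,4]>300:
      P=onplane("wrist",[c[j]],cad(0,0,47),Ro.from_euler("ZY",[CAD[2],-.5]).apply([0,0,1]),s); print(st[j],c[j].round(),incad(P[0]))
E
```

```text
time_s: 31.32
tool_pos: [0.4823, 0.0969, 0.1538]
orientation: [-0.002, 0.999, -0.0, 0.043]
contact_force: [0.0, 0.5, -3.3]
width: 0.0515
gripper_force: 63.9
object base in caddy mm [ -4.4 -16.   99.4] tilt err [0.016 0.016 0.032] q [-0.64  0.48  0.52  2.09 -0.41  0.57  1.73]
[[-0.35, -0.01, 0.36], [0.001, -0.008, 0.018]]
[[-0.35, -0.0, 0.36], [0.001, -0.008, 0.018]]
pred side lid [[264.10912949 196.21612793]] base [[277.62403439 214.18932266]] wrist lid top [[319.80564857 309.65979011]]
side [253 184  24  25 341] [262.5 196.7]
wrist [  253   239   134   134 13859] [319.3 305.9]
[444  68  84  23 998] [486.  79.] [-204.6  138.9   47. ]
[ 219  256   48   53 1652] [240. 280.] [-10.2 -78.4  47. ]
[ 370  261   44   49 1335] [397. 281.] [-13.1  46.3  47. ]
[ 14 351  50  49 785] [ 42. 374.] [  96.7 -283.6   47. ]
[  0 415  49  33 485] [ 23. 431.] [ 170.3 -325.1   47. ]
[589 427  40  22 326] [608. 438.] [164.4 306.2  47. ]
[160 454  31  19 308] [174. 461.] [ 157.5 -139.4   47. ]
```

Jar position in the grip agrees with both views to about 2 mm. The pots leave a gap from y -46 to +13 mm. Line up and lower in.

```bash
python3 - <<'E'
from kin import *
p,R=target(-16.7,50,1); plan(p,R,3); plan(target(-16.7,0,1)[0],R,5,p,R)
E
```

```text
[[-0.64, 0.09, 1.34], [0.0, -0.004, 0.01]]
[[-0.64, 0.09, 1.34], [0.0, -0.004, 0.01]]
[[-0.63, 0.1, 1.34], [0.0, -0.004, 0.01]]
[[-0.39, 0.0, 0.92], [0.0, 0.0, 0.0]]
[[-0.39, 0.0, 0.92], [0.0, 0.0, 0.0]]
[[-0.39, 0.0, 0.92], [0.0, 0.0, 0.0]]
[[-0.39, 0.0, 0.92], [0.0, 0.0, 0.0]]
[[-0.39, 0.0, 0.92], [0.0, 0.0, 0.0]]
```

```bash
python3 -m crank '[[[-0.6,0.1,1.2],[0,-0.004,0.01],120],[[-0.6,0.1,1.2],[0,-0.004,0.01],120],[[-0.6,0.1,1.2],[0,-0.004,0.01],120],[[0,0,0],[0,0,0],120],[[0,0,0],[0,0,0],120]]'; python3 -c "
from kin import *
where();plan(*target(-16.7,38,1),2)"
```

```text
time_s: 32.1
tool_pos: [0.5065, 0.0975, 0.1216]
orientation: [0.015, 0.999, 0.001, 0.052]
contact_force: [0.6, 0.3, -2.2]
width: 0.0516
gripper_force: 63.9
object base in caddy mm [  2.2 -15.5  59.6] tilt err [ 0.003 -0.001  0.   ] q [-0.59  0.55  0.47  2.08 -0.47  0.5   1.76]
[[-0.27, -0.06, 0.79], [0.001, 0.001, 0.001]]
[[-0.27, -0.05, 0.79], [0.001, 0.001, 0.001]]
```

```bash
python3 -m crank '[[[-0.3,-0.05,0.8],[0,0,0],120],[[-0.3,-0.05,0.8],[0,0,0],120],[[0,0,0],[0,0,0],120]]'; python3 -m crank '[[[-0.4,0,0.9],[0,0,0],120],[[0,0,0],[0,0,0],120]]'; python3 -c "
from kin import *
where();plan(*target(-16.7,15,1),2)"
```

```text
time_s: 32.48
tool_pos: [0.5141, 0.0964, 0.1058]
orientation: [0.015, 0.999, 0.0, 0.052]
contact_force: [-0.2, -0.4, -3.1]
width: 0.0516
gripper_force: 63.9
time_s: 32.72
tool_pos: [0.5192, 0.0963, 0.0973]
orientation: [0.015, 0.999, 0.0, 0.052]
contact_force: [-0.4, 0.8, -2.7]
width: 0.0516
gripper_force: 63.9
object base in caddy mm [  1.7 -16.2  32.2] tilt err [ 0.003 -0.001  0.001] q [-0.54  0.6   0.43  2.07 -0.5   0.46  1.79]
[[-0.2, -0.02, 0.58], [0.001, 0.001, 0.001]]
[[-0.2, -0.02, 0.58], [0.001, 0.001, 0.001]]
```

```bash
python3 -m crank '[[[-0.3,-0.05,0.8],[0,0,0],120],[[0,0,0],[0,0,0],120]]'; python3 -m crank '[[[-0.4,0,0.8],[0,0,0],120],[[0,0,0],[0,0,0],120]]'; python3 -c "
from kin import *
where();plan(*target(-16.7,3,1),1)"
```

```text
time_s: 32.98
tool_pos: [0.5229, 0.0957, 0.0897]
orientation: [0.015, 0.999, 0.001, 0.052]
contact_force: [-0.0, -0.7, -2.6]
width: 0.0513
gripper_force: 63.9
time_s: 33.22
tool_pos: [0.5279, 0.0957, 0.0822]
orientation: [0.015, 0.999, 0.001, 0.052]
contact_force: [-0.0, -0.4, -3.5]
width: 0.0514
gripper_force: 63.9
object base in caddy mm [  2.2 -16.6  14.8] tilt err [ 0.003 -0.001  0.001] q [-0.52  0.64  0.4   2.05 -0.52  0.44  1.81]
[[-0.16, 0.01, 0.67], [0.003, 0.001, 0.002]]
```

```bash
python3 -m crank '[[[-0.2,0,0.6],[0,0,0],120],[[0,0,0],[0,0,0],120]]'; python3 -m crank '[[[-0.1,0,0.3],[0,0,0],120],[[0,0,0],[0,0,0],120]]'; python3 -c "
from kin import *
where()"
```

```text
time_s: 33.48
tool_pos: [0.5302, 0.0956, 0.0766]
orientation: [0.015, 0.999, 0.001, 0.052]
contact_force: [1.3, -0.3, -2.4]
width: 0.0515
gripper_force: 63.9
time_s: 33.72
tool_pos: [0.5316, 0.0956, 0.074]
orientation: [0.015, 0.999, 0.001, 0.052]
contact_force: [-0.1, -0.6, -3.6]
width: 0.0515
gripper_force: 64.1
object base in caddy mm [  1.5 -16.5   5.8] tilt err [ 0.003 -0.001  0.001] q [-0.51  0.65  0.39  2.05 -0.53  0.42  1.82]
```

```bash
python3 -m crank '[[[-0.05,0,0.15],[0,0,0],120],[[0,0,0],[0,0,0],120]]'; python3 -m crank '[[[-0.1,0,0.15],[0,0,0],120],[[0,0,0],[0,0,0],120]]'; python3 -c "
from kin import *
where()"
```

```text
time_s: 33.98
tool_pos: [0.5309, 0.0958, 0.0733]
orientation: [0.015, 0.999, 0.001, 0.051]
contact_force: [-5.5, -0.5, 8.2]
width: 0.0512
gripper_force: 64.9
time_s: 34.22
tool_pos: [0.5306, 0.0959, 0.0729]
orientation: [0.015, 0.999, 0.002, 0.05]
contact_force: [-11.6, 0.1, 24.4]
width: 0.0511
gripper_force: 66.4
object base in caddy mm [ -0.1 -16.2   5.3] tilt err [ 0.005  0.003 -0.001] q [-0.5   0.65  0.38  2.05 -0.53  0.43  1.82]
```

Jar bottomed, with the contact force along the caddy normal at z 5.3 mm. Ease off, release, retreat.

```bash
python3 -m crank '[[[0.1,0,-0.2],[0,0,0],120],[[0,0,0],[0,0,0],80],[[0,0,0],[0,0,0],60],[[0,0,0],[0,0,0],0],[[0,0,0],[0,0,0],0]]';python3 -m crank '[[[0,0,0],[0,0,0],0],[[0,0,0],[0,0,0],0],[[0,0,0],[0,0,0],0]]'; python3 -m crank '[[[0,0,-2],[0,0,0],0],[[0,0,-4],[0,0,0],0],[[0,0,-5],[0,0,0],0],[[0,0,-5],[0,0,0],0],[[0,0,0],[0,0,0],0]]'
python3 - <<'E'
from kin import *
s=monitor.state()
def blob(im,f,box):
  h=cv2.cvtColor(im,cv2.COLOR_BGR2HSV).astype(int); m=f(h).astype(np.uint8); n=np.zeros_like(m); x0,y0,x1,y1=box; n[y0:y1,x0:x1]=m[y0:y1,x0:x1]
  k,l,st,c=cv2.connectedComponentsWithStats(n); i=1+st[1:,4].argmax(); return st[i].tolist(),c[i].round(1)
red=lambda h:((h[...,0]<8)|(h[...,0]>172))&(h[...,1]>110)&(h[...,2]>110)
w=imaging.snapshot("wrist")[:,:,::-1].copy(); sd=imaging.snapshot("side")[:,:,::-1].copy(); cv2.imwrite("pics/w14.png",w); cv2.imwrite("pics/s14.png",sd)
n=Ro.from_euler("ZY",[CAD[2],-.5]).apply([0,0,1])
b,c=blob(w,lambda h:red(h)&(h[...,2]>0),(0,0,640,480)); print("wrist lid",b,c,incad(onplane("wrist",[c],cad(0,0,100),n,s)[0]),"pred",proj("wrist",[cad(-3,-17,100)],s))
h=cv2.cvtColor(w,cv2.COLOR_BGR2HSV); m=((h[...,0]>10)&(h[...,0]<30)&(h[...,1]>60)&(h[...,2]>150)).astype(np.uint8); k,l,st,cc=cv2.connectedComponentsWithStats(m)
for j in range(1,k):
  q=incad(onplane("wrist",[cc[j]],cad(0,0,47),n,s)[0])
  if st[j,4]>300 and abs(q[0])<60 and abs(q[1])<110: print("pot lid",st[j].tolist(),q)
b,c=blob(sd,red,(225,150,340,270)); print("side lid",b,c,"pred(z85)",proj("side",[cad(-3,-17,85)]))
k=cv2.cvtColor(sd,cv2.COLOR_BGR2HSV); r=blob(sd,lambda h:(h[...,0]>55)&(h[...,0]<95)&(h[...,1]>60)&(h[...,2]>20),(225,150,300,240)); print("green",r,"pred",proj("side",[cad(-3,70.5,62)]))
E
```

```text
time_s: 34.85
tool_pos: [0.5324, 0.0956, 0.073]
orientation: [0.015, 0.999, 0.001, 0.052]
contact_force: [-0.4, 0.5, 0.1]
width: 0.0855
gripper_force: 0.0
time_s: 35.22
tool_pos: [0.5322, 0.0956, 0.0731]
orientation: [0.015, 0.999, 0.001, 0.052]
contact_force: [-0.4, 0.2, -0.8]
width: 0.0857
gripper_force: 0.0
time_s: 35.85
tool_pos: [0.5179, 0.0959, 0.236]
orientation: [0.015, 0.998, 0.002, 0.056]
contact_force: [-0.4, -0.9, -0.2]
width: 0.0854
gripper_force: 0.0
wrist lid [287, 162, 66, 70, 3641] [319.1 195.8] [ -6.1 -16.3 100. ] pred [[318.17341019 199.65083647]]
pot lid [236, 183, 50, 50, 1850] [ -4.6 -71.9  47. ]
pot lid [349, 184, 51, 49, 2302] [-3.9 36.6 47. ]
side lid [268, 206, 23, 23, 402] [278.8 217.1] pred(z85) [[280.60471171 217.01564447]]
green ([257, 197, 19, 19, 108], array([265. , 205.2])) pred [[266.59320237 206.17015104]]
```

```bash
python3 - <<'E'
from kin import *
s=monitor.state(); a=np.linspace(0,6.28,60)
for z0,z1 in((100,69),):
  for th in(0,.03,.06):
    # lean by th towards the low wall about the low foot edge
    def pt(x,y,z): 
        dx,dz=x+27,z-5; return cad(-30+dx*np.cos(th)-dz*np.sin(th),y-16.5,5+dx*np.sin(th)+dz*np.cos(th))
    X=np.array([pt(27*np.cos(t),27*np.sin(t),z) for z in(z0,z1) for t in a])
    for n in("wrist","side"):
        P=proj(n,X,s); print(th,n,P.min(0).round(1),P.max(0).round(1))
im=imaging.snapshot("top")[:,:,::-1].copy(); o=cv2.imread("pics/top0.png"); d=cv2.absdiff(im,o).max(2)
for n,(x,y,r) in dict(bottle=(489,263,12),yb=(436,167,18),bb=(352,160,18),mug=(168,311,18),black=(385,230,12)).items(): print(n,np.percentile(d[y-r:y+r,x-r:x+r],95))
E
```

```text
0 wrist [285.2 172.3] [352.9 241.7]
0 side [268.6 205.1] [292.5 229. ]
0.03 wrist [285.2 168.9] [352.9 239.3]
0.03 side [267.8 205.5] [291.7 229.5]
0.06 wrist [285.1 165.6] [352.9 236.9]
0.06 side [267. 206.] [291. 230.]
bottle 4.0
yb 3.0
bb 3.0
mug 87.25
black 5.0
```

```bash
python3 - <<'E'
from kin import *
s=monitor.state(); w=imaging.snapshot("wrist")[:,:,::-1].copy(); cv2.imwrite("pics/w15.png",w); h=cv2.cvtColor(w,cv2.COLOR_BGR2HSV)
m=(((h[...,0]<8)|(h[...,0]>172))&(h[...,1]>110)&(h[...,2]>110)).astype(np.uint8); k,l,st,c=cv2.connectedComponentsWithStats(m); i=1+st[1:,4].argmax(); print(st[i])
for r in range(158,246,6): print(r,w[r,320].tolist(),end=" ")
K=max(cv2.findContours((l==i).astype(np.uint8),0,1)[0],key=cv2.contourArea); print(cv2.fitEllipse(K))
a=np.linspace(0,6.28,40)
for z in(47,50):
  P=proj("wrist",np.array([cad(-30,-97,50),cad(30,-97,50),cad(30,97,50),cad(-30,97,50)]),s)
print("inner rim pred",P.round())
g=cv2.cvtColor(w,cv2.COLOR_BGR2GRAY); 
for x in(275,365): print(x,[(r,int(g[r,x])) for r in range(164,250,4)])
im=imaging.snapshot("top")[:,:,::-1].copy(); o=cv2.imread("pics/top0.png")
for t in(o,im):
  hh=cv2.cvtColor(t,cv2.COLOR_BGR2HSV)[290:335,135:195]; mm=((hh[...,1]<60)&(hh[...,2]>90)); print("mug",mm.sum(),np.argwhere(mm).mean(0).round(1))
E
```

```text
[ 287  168   67   71 3703]
158 [34, 50, 77] 164 [38, 52, 78] 170 [37, 40, 164] 176 [40, 43, 166] 182 [37, 42, 165] 188 [37, 40, 164] 194 [40, 41, 166] 200 [41, 43, 167] 206 [41, 45, 167] 212 [43, 46, 168] 218 [42, 45, 168] 224 [39, 44, 169] 230 [44, 48, 175] 236 [37, 39, 157] 242 [130, 154, 175] ((319.57537841796875, 202.6626739501953), (65.56733703613281, 70.08606719970703), 1.8575540781021118)
inner rim pred [[235. 188.]
 [233. 251.]
 [438. 250.]
 [436. 189.]]
275 [(164, 82), (168, 58), (172, 67), (176, 104), (180, 90), (184, 98), (188, 68), (192, 84), (196, 121), (200, 123), (204, 179), (208, 179), (212, 181), (216, 178), (220, 182), (224, 180), (228, 184), (232, 168), (236, 96), (240, 87), (244, 99), (248, 93)]
365 [(164, 58), (168, 54), (172, 58), (176, 98), (180, 94), (184, 93), (188, 66), (192, 143), (196, 133), (200, 132), (204, 137), (208, 136), (212, 133), (216, 138), (220, 171), (224, 206), (228, 204), (232, 208), (236, 203), (240, 194), (244, 98), (248, 96)]
mug 1208 [20.8 31.4]
mug 1783 [22.7 37.7]
```

```bash
python3 - <<'E'
import cv2,numpy as np
a,b=cv2.imread("pics/side0.png"),cv2.imread("pics/s14.png")
for i in(a,b):
  e=cv2.Canny(i[180:235,150:205],60,150); print("mug edges",np.argwhere(e).mean(0).round(1),e.astype(bool).sum())
t0,t=cv2.imread("pics/top0.png"),cv2.imread("pics/t13.png"); 
r=cv2.matchTemplate(b[170:245,140:215],a[188:228,160:197],cv2.TM_CCOEFF_NORMED); print(cv2.minMaxLoc(r),"expected (20,18)")
E
```

```text
mug edges [26.1 27.3] 333
mug edges [26.  27.1] 333
(-0.3048650920391083, 0.9984985589981079, (38, 1), (20, 18)) expected (20,18)
```

The mug has not moved (the top-view change was only the arm's shadow), and everything else checks out. Hand in.

```bash
python3 -c "
from workcell import ticket
print(ticket.job_done())"
```

```text
the job is handed in; nothing more can be done
None
```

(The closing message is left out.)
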